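# Lock the portion setting of a syrup dosing unit with its jam nut

### The arm

A 6-joint arm with a two-finger parallel gripper is mounted at the origin on the work surface. World frame = base frame: x ahead of the robot, y to its left, z up, the work surface at z = 0. Lengths are in m, angles in degrees, forces in N, time in s.
With the tool pointing down it reaches from about 0.4 to 0.825 m from the base axis. Payload 7 kg.
Tool frame: the origin (TCP) lies midway between the tips of the shut fingers; the grasp point (between the pads) lies 19 mm behind it; z points along the fingers, y is the direction in which the jaws open and shut (so a half turn about z gives the same grasp; the last joint's range is limited). The gripper opens to 88 mm and grips with 3 to 60 N. Pads are 19 mm wide; open, the fingers measure 130 mm over their backs; the gripper's body (78 mm by 193 mm) begins 47 mm behind the grasp point.
Start: joints at [79.761, 20.546, 0.682, 0, -70.136, -16.507], TCP at [0.304, 0.603, 0.227] pointing down, gripper open.
Joint ranges: [-176.03, 176.03], [-82.01, 121.73], [-58.28, 71.71], [-173.87, 95.51], [-174.79, -0.11], [-173.66, 173.66]. Speed limits (degrees/s): [136.94, 136.94, 172.46, 180, 180, 180].

### API

Orientations are given as [roll, pitch, yaw] about the fixed x, y, z axes, in that order (R = Rz(yaw) Ry(pitch) Rx(roll)).
In Python, from plant import sensors, viewer, r gives the robot as it stands. The module is installed in compiled form; this text tells all that it offers.
- The arm moves only by the shell command python3 -m handwheel 'ROWS' [OPENING] [FORCE]. ROWS is JSON, one flat list of numbers, 6 for each row, row after row: the shift along the world's x, y, z in cm, then the turn, a rotation vector about the world's x, y, z in rad. In form: [tx, ty, tz, wx, wy, wz, tx, ty, tz, wx, wy, wz, ...]. A call has 1 to 8 rows; each row is the pose to reach, as a shift and turn from the pose measured when the call began; what a row does not reach only later rows make up. A row lasts 1/10 s, in which the tool goes at most 50 mm and 8.59 degrees, less where a joint would pass 70% of its speed; a pose out of reach is approached as far as the arm can. A call with a gripper value outside its range is refused whole. OPENING is the closure in counts, from 0 (fully open) to 255 (shut), set as the call begins (- or left out, the last holds). The fingers move at their own pace and stop on an object; FORCE is the grip in N (left out, the last holds). Time passes only in rows, so rows that repeat a pose let the fingers close. It gives the time, the measured TCP pose, the force and the opening at its end, in the units of the state.
- sensors.get_state(): the state, without advancing time (a new reading comes with each control period).
- viewer.capture(name): name is "scene" or "top" or "wrist"; returns a dict with "img" (480x640x3 uint8, red, green, blue), "camera_matrix" (3x3 intrinsics, pixels), "camera_from_world" (4x4, takes a point from world to camera coordinates); the wrist camera has in their place "mount" (4x4, takes a point from camera to tool coordinates, whose origin is the TCP and whose axes are the flange's). Camera axes: x right, y down, z forward; pixel columns grow to the right and rows downward; lengths in m; the calibration is good to about 2 mm. A picture is of the moment at which its call begins: read the wrist's pose just before it. There is no depth.
- r.close_job(): hands the job in, once; it reports no verdict.
The state is a dict: "time_s": time; "joints": joint angles; "qd": joint speeds; "joint_torque": joint torques, N m; "tcp_pos": TCP position; "eef_rot": TCP orientation; "contact_force": force on the tool from outside, world axes, zero at the start; "moment": the same for the moment, N m; "gripper_width": finger opening in m.
Only numpy, scipy, OpenCV 4.12 (cv2) and the standard library are available. Lean on these libraries where they do the work, as an engineer would, in place of code of your own. Each camera call takes 0.05 s, during which the arm holds its last target.

### The job

Take the orange key from the tray and fit it down over the brass head of the syrup dosing unit's stem, with its arm lying over the raised ledge, so that it can hold the stem. Then swing the lever of the locknut clockwise (seen from above) until the nut is tight: at first the stem turns along, until the key's arm braces against the blue post and keeps the red pointer at the green mark. Finally lift the key off, lay it flat in its tray again and let go, leaving the pointer at the mark, the nut tight and everything else where it stands.

Things in the scene. Friction and masses are not known exactly. Their poses are not given: they have to be found in the camera images.
- key_grip (a point): Centre of the upright black grip of the orange key (175 mm long, 0.25 kg), where it is grasped: a block 40 mm along the key's x, 14 mm thick along y, standing on the key's flat arm; its top is 41 mm over the arm and 51 mm over the key's flat underside. This point is 32 mm above the underside. z is up; the arm points to +x.
- key_socket (a point): Centre of the through-socket (39 mm along x, 17 mm along y) in the key's head (60 x 43 mm, 16 mm thick), at the level of the underside: 65 mm from the grip to the key's -x and 32 mm below key_grip.
- key_end (a point): End of the key's arm (24 mm wide, 10 mm thick), at the level of the underside, 80 mm from the grip to the key's +x.
- stem_head (a point): On the axis of the upright stem, on top of its dark collar (54 mm wide), 142 mm above the table: the fitted key's underside rests here. Above stands the brass head, 36 mm along this point's y, 14 mm along x, 26 mm high, its top 8 mm stepped narrower for lead-in. Fit the key with its arm (+x) along this point's +y. The red pointer shows to this point's -x, the green mark is on the box below it.
- post (a point): Top of the blue post (16 mm diameter), 121 mm from the stem axis, on the unit's aluminium ledge, 18 mm above it. The ledge is as high as the collar and carries the fitted key's arm; the post stands clockwise of the arm and stops it when the pointer is at the mark. The unit is a white box 170 x 215 mm, 110 mm tall; this point's axes are the unit's, -x being its front with the spout.
- stem (a joint): Angle of the stem, rad, growing clockwise seen from above. 0: the red pointer is at the green mark; it starts 0.15 to 0.45 short of that (negative). It turns with light friction (0.12 N m), dragged along by the nut unless it is held. A fitted key has about 0.08 rad of play either way.
- nut (a joint): Turn of the locknut relative to the stem, rad, growing clockwise seen from above: starts between 0 (loose) and 0.25, tight against its stop at 1.25. It turns on the stem against 0.35 N m of friction and stays where it is left.
- nut_knob (a point): Point to hold on the black upright round knob (22 mm diameter) at the end of the locknut's steel lever, on the knob's axis, 100 mm from the stem axis and 160 mm above the table. The knob's top is 21 mm higher; the lever's top is 33 mm lower. It swings level about the stem axis, clear of the fitted key.
- tray_in (a point): Centre of the inner floor of the grey tray (250 mm along its x by 170 mm along its y outside, walls 4 mm, rim about 18 mm over the floor), floor about 4 mm over the table. The key starts lying in it along the tray's x, its grip 30 mm to the tray's -y side of this point, and goes back there; the spoon lies on the +y side.
- spoon: steel spoon, 180 mm, lying in the tray beside the key (a bystander)
- teapot_a: steel teapot, 180 mm tall (a bystander); origin at the centre of its underside
- teapot_b: steel teapot, 160 mm tall (a bystander); origin at the centre of its underside
- beaker: clear beaker, 65 mm tall, 52 mm wide, standing under the spout of the dosing unit (a bystander); origin at the centre of its underside
- jug: white mug-shaped measure, 80 mm tall (a bystander); origin at the centre of its underside
- syrup_a: amber syrup bottle, 160 mm tall (a bystander); origin at the centre of its underside
- syrup_b: yellow syrup bottle, 160 mm tall (a bystander); origin at the centre of its underside
- tumbler: clear shaker tumbler, 140 mm tall (a bystander); origin at the centre of its underside
Not all that is in view belongs to the job. Of the things like the part that bears key_grip, leave any that is turquoise; of the rest the larger one is meant.

How it is judged:
By the outcome, as a careful person would: the job done as asked, in the order asked, and still so for the second after the job is handed in, with the robot touching nothing.
It also fails if it takes over 72 s, if anything falls off the work surface, if the arm or the gripper's body presses on something with over 40 N, if the wrist force passes 120 N, or if a joint passes its speed limit or range.

## Working session

There is one attempt and no reset: what is moved stays moved. The work goes in short steps, Python scripts to look and compute and a shell command to move; the robot and the scene stay as the last step left them, time stands still between calls to the robot, and variables do not carry over. Pictures are saved under pics/ and viewed, and the job is handed in when it is done.

```bash
mkdir -p pics; cat > h.py <<'E'
import numpy as np,cv2
from plant import sensors,viewer,r
from scipy.spatial.transform import Rotation as R
def cap(n,f):
    s=sensors.get_state(); c=viewer.capture(n); cv2.imwrite('pics/'+f+'.png',c['img'][:,:,::-1])
    K=np.array(c['camera_matrix'])
    if 'mount' in c:
        T=np.eye(4);T[:3,:3]=R.from_euler('xyz',s['eef_rot'],degrees=True).as_matrix();T[:3,3]=s['tcp_pos']
        E=np.linalg.inv(T@np.array(c['mount']))
    else: E=np.array(c['camera_from_world'])
    np.savez('pics/'+f+'.npz',K=K,E=E,img=c['img'])
    return s
def ld(f):
    d=np.load('pics/'+f+'.npz');return d['K'],d['E']
def ray(f,u,v):
    K,E=ld(f);W=np.linalg.inv(E);d=W[:3,:3]@np.linalg.inv(K)@[u,v,1];return W[:3,3],d/np.linalg.norm(d)
def atz(f,u,v,z):
    o,d=ray(f,u,v);return o+d*(z-o[2])/d[2]
def tri(*obs):
    A=np.zeros((3,3));b=np.zeros(3);L=[ray(*o) for o in obs]
    for o,d in L:
        P=np.eye(3)-np.outer(d,d);A+=P;b+=P@o
    p=np.linalg.solve(A,b);return p,[np.linalg.norm((np.eye(3)-np.outer(d,d))@(p-o))*1000 for o,d in L]
def pix(f,p):
    K,E=ld(f);q=K@(E[:3,:3]@np.asarray(p)+E[:3,3]);return q[:2]/q[2]
def crop(f,x0,y0,x1,y1,k,out):
    im=cv2.imread('pics/'+f+'.png')[y0:y1,x0:x1];cv2.imwrite('pics/'+out+'.png',cv2.resize(im,None,fx=k,fy=k,interpolation=cv2.INTER_CUBIC))
E
python3 - <<'E'
from h import *
for n in ['scene','top','wrist']: s=cap(n,n+'0')
print(s)
for n in ['scene0','top0','wrist0']:
    print(ld(n)[0],np.linalg.inv(ld(n)[1]).round(3))
E
```

```text
{'time_s': 0.1, 'joints': array([ 7.97613841e+01,  2.05864958e+01,  6.39505753e-01, -1.75857806e-02,
       -7.01354970e+01, -1.65057422e+01]), 'qd': array([-0.03713984,  0.00108253,  0.15334213,  0.08118899, -0.05675808,
        0.05351593]), 'joint_torque': array([-1.00160381e-03, -5.84161270e+01,  2.93750703e+01,  7.01549783e+00,
        1.01423910e-02, -4.85860551e-05]), 'tcp_pos': array([0.3035985 , 0.60238725, 0.22572994]), 'eef_rot': array([ 1.79916215e+02, -7.58619504e-03, -2.67503400e+01]), 'contact_force': array([0.45285278, 0.7386814 , 0.47903157]), 'moment': array([ 0.02522785, -0.00361489,  0.02999765]), 'gripper_width': 0.08787788623472405}
[[480.94532429   0.         319.91029744]
 [  0.         480.94532429 228.87483998]
 [  0.           0.           1.        ]] [[-0.723  0.548 -0.421  1.042]
 [ 0.69   0.585 -0.425  0.533]
 [ 0.014 -0.598 -0.802  1.101]
 [ 0.     0.     0.     1.   ]]
[[562.68866065   0.         328.02447563]
 [  0.         562.68866065 249.68432434]
 [  0.           0.           1.        ]] [[-0.029 -0.986  0.167  0.286]
 [-0.999  0.031  0.013  0.002]
 [-0.018 -0.166 -0.986  1.439]
 [ 0.     0.     0.     1.   ]]
[[346.52526709   0.         317.6375329 ]
 [  0.         346.52526709 243.83957267]
 [  0.           0.           1.        ]] [[-0.449 -0.866 -0.218  0.362]
 [-0.893  0.436  0.108  0.574]
 [ 0.001  0.244 -0.97   0.382]
 [ 0.     0.     0.     1.   ]]
```

View pics/scene0.png

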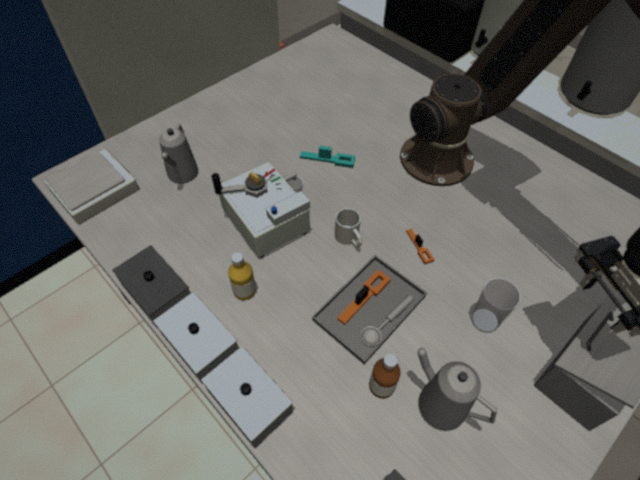

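View pics/top0.png

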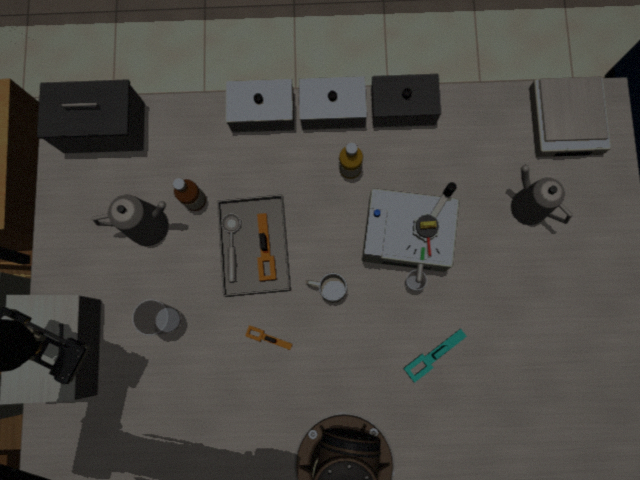

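View pics/wrist0.png

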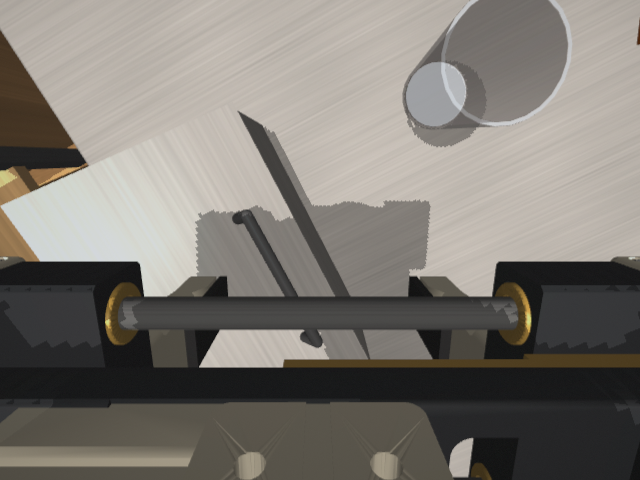

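Three key-like things are in the top view: a large orange one in the tray (265,247), a small orange one on the table (269,338), and a turquoise one (435,355). The large orange one fits, because turquoise is excluded and it is the larger of the other two. I'll confirm it with a crop.

```bash
python3 - <<'E'
from h import *
crop('top0',210,185,310,305,5,'c_key'); crop('top0',350,170,475,300,4,'c_unit'); crop('scene0',200,150,320,260,6,'c_unit_s'); crop('scene0',310,250,430,360,6,'c_key_s')
a=cv2.imread('pics/c_key.png');print(a.shape)
E
```

```text
(600, 500, 3)
```

View pics/c_key.png

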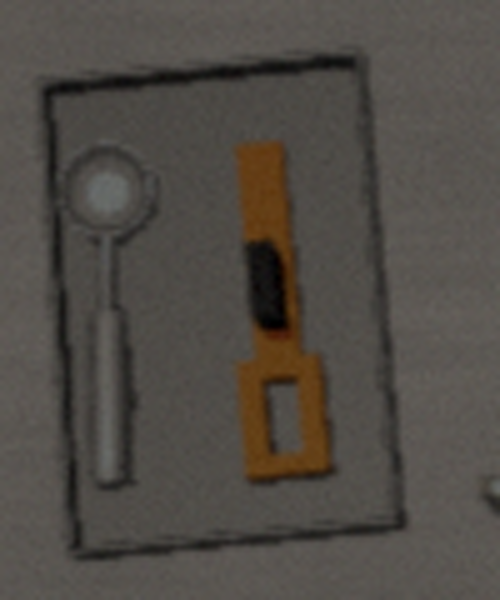

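View pics/c_unit.png

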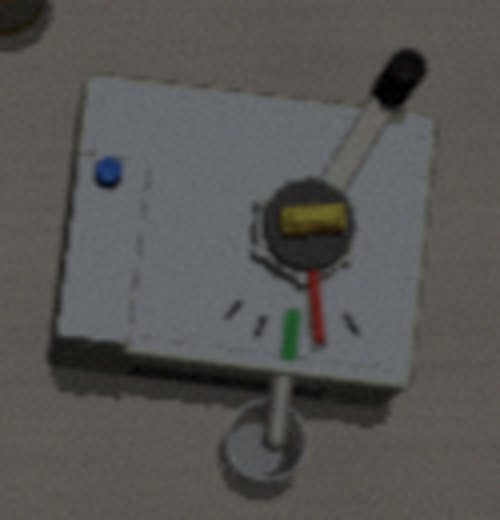

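View pics/c_unit_s.png

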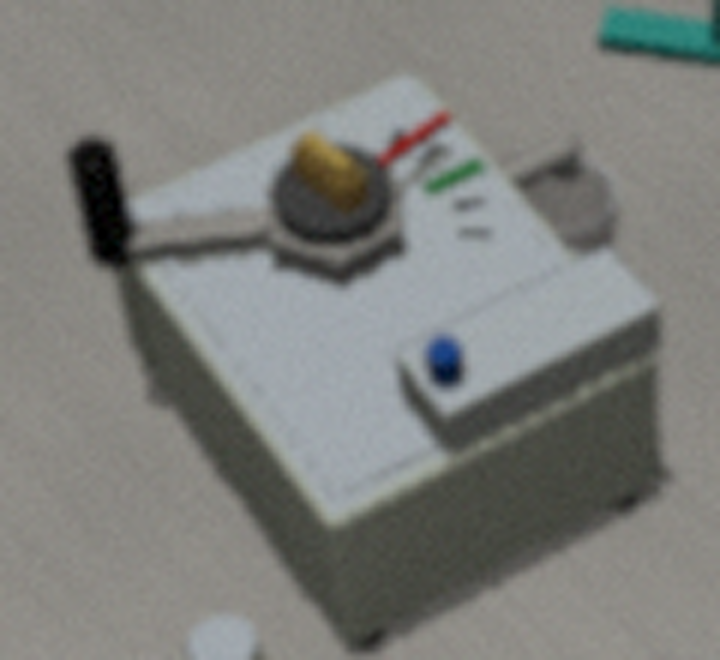

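View pics/c_key_s.png

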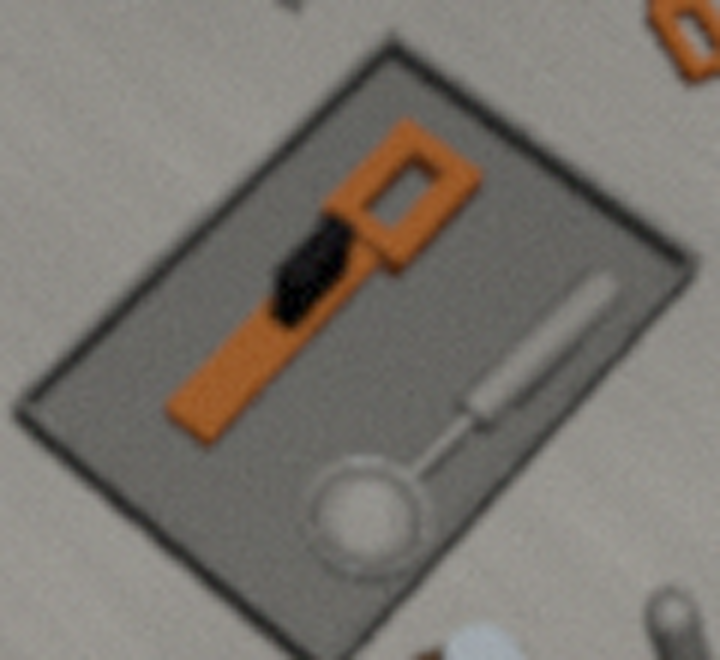

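The crop confirms it: the tray's orange part has a black upright grip (265,242), with its head and socket (267,268) toward the robot and its arm end (262,214) away. The unit's pointer is slightly short of the green mark, its ledge and post are on the +y side, and the lever points to the back right. Next are rough positions.

```bash
python3 - <<'E'
from h import *
f='top0'
def c(x,y): return 210+x/5,185+y/5
def u(x,y): return 350+x/4,170+y/4
S=lambda x,y:('scene0',310+x/6,250+y/6)
U=lambda x,y:('scene0',200+x/6,150+y/6)
so=atz(f,*c(283,417),.02); en=atz(f,*c(262,144),.014)
print('socket',so,'end',en,'yaw',np.degrees(np.arctan2(*(en-so)[1::-1])), 'len',np.linalg.norm(en-so))
print('scene socket',atz(*S(403,193),.02),atz(*S(188,425),.014))
print('tray corners',[atz(f,*c(*p),.022).round(3)[:2] for p in [(45,85),(365,60),(403,525),(75,555)]])
print('post',tri((f,*u(108,170)),U(445,350)))
print('head top',tri((f,*u(314,218)),U(330,170)))
print('knob top',tri((f,*u(406,65)),U(92,150)))
print('green',atz(f,*u(291,335),.11),'red',atz(f,*u(315,285),.12),atz(f,*u(320,340),.12))
print('ledgecorner',atz(f,*u(95,155),.142),atz(f,*u(62,335),.142),'box',atz(f,*u(90,80),.11),atz(f,*u(433,118),.11),atz(f,*u(408,385),.11))
E
```

```text
socket [0.48281694 0.17927815 0.02      ] end [0.62729541 0.18947487 0.014     ] yaw 4.037016779452364 len 0.1449620647655133
scene socket [0.48549809 0.18633364 0.02      ] [0.6286749  0.19789767 0.014     ]
tray corners [array([0.661, 0.301]), array([0.668, 0.134]), array([0.426, 0.119]), array([0.415, 0.285])]
post (array([ 0.58653932, -0.09588078,  0.15510485]), [np.float64(1.8790200373449508), np.float64(1.8790200373449657)])
head top (array([ 0.55453557, -0.21429265,  0.14932188]), [np.float64(2.8748075490419414), np.float64(2.874807549041819)])
knob top (array([ 0.63727494, -0.2683069 ,  0.17976746]), [np.float64(1.4425561507758766), np.float64(1.4425561507758051)])
green [ 0.49397933 -0.2053963   0.11      ] red [ 0.52200655 -0.21973911  0.12      ] [ 0.48888394 -0.22075698  0.12      ]
ledgecorner [ 0.60020458 -0.09107988  0.142     ] [ 0.49318139 -0.06733531  0.142     ] box [ 0.65490019 -0.09232261  0.11      ] [ 0.62416561 -0.29859407  0.11      ] [ 0.46177221 -0.27290036  0.11      ]
```

```bash
python3 -m handwheel '[10,-18,2,0,0,0.25, 20,-36,2,0,0,0.52, 20,-36,2,0,0,0.52, 20,-36,2,0,0,0.52, 20,-36,2,0,0,0.52, 20,-36,2,0,0,0.52, 20,-36,2,0,0,0.52, 20,-36,2,0,0,0.52]' 0 30; python3 -m handwheel '[0,0,0,0,0,0,0,0,0,0,0,0,0,0,0,0,0,0]'; python3 -c "
from h import *
s=cap('wrist','w1');print(s['time_s'],s['tcp_pos'],s['eef_rot'])"
```

```text
time_s: 0.95
tcp_pos: [0.498, 0.2515, 0.2455]
eef_rot: [179.9, -0.0, 3.1]
contact_force: [0.4, 0.8, 0.3]
gripper_width: 0.0876
time_s: 1.25
tcp_pos: [0.4978, 0.2519, 0.2453]
eef_rot: [179.9, 0.0, 3.1]
contact_force: [-0.7, 1.2, -0.2]
gripper_width: 0.0876
1.25 [0.49777773 0.25187885 0.24532702] [1.79941166e+02 1.16140417e-03 3.05825595e+00]
```

View pics/w1.png

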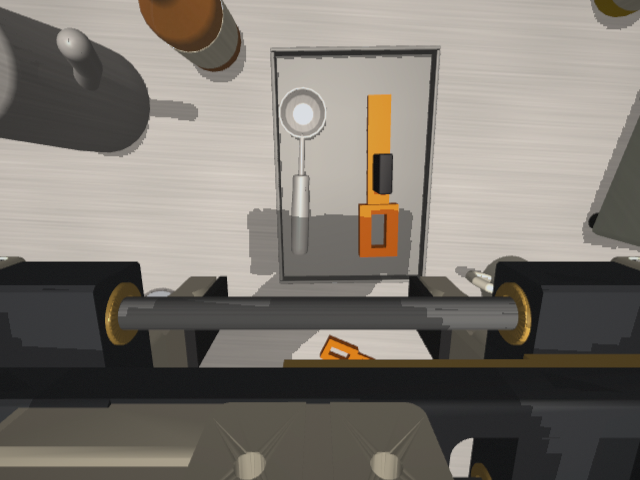

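The wrist view shows the whole tray: key arm end about (379,95), grip (383,173), socket (379,230), with the spoon to the left. I'll take a second view after a baseline shift.

```bash
python3 -m handwheel '[-1,-4,-2,0,0,0,-1.5,-7,-4,0,0,0,-1.5,-7,-4,0,0,0,-1.5,-7,-4,0,0,0,-1.5,-7,-4,0,0,0]'; python3 -c "
from h import *
s=cap('wrist','w2');print(s['time_s'],s['tcp_pos'],s['eef_rot'])
crop('w1',260,30,450,290,3,'w1c');crop('w2',200,0,460,260,3,'w2c')"
```

```text
time_s: 1.8
tcp_pos: [0.483, 0.1838, 0.2059]
eef_rot: [180.0, -0.1, 3.2]
contact_force: [0.5, 0.4, 0.4]
gripper_width: 0.0875
1.8 [0.48301482 0.18376826 0.20589477] [ 1.79964979e+02 -5.92823690e-02  3.20647229e+00]
```

View pics/w2c.png

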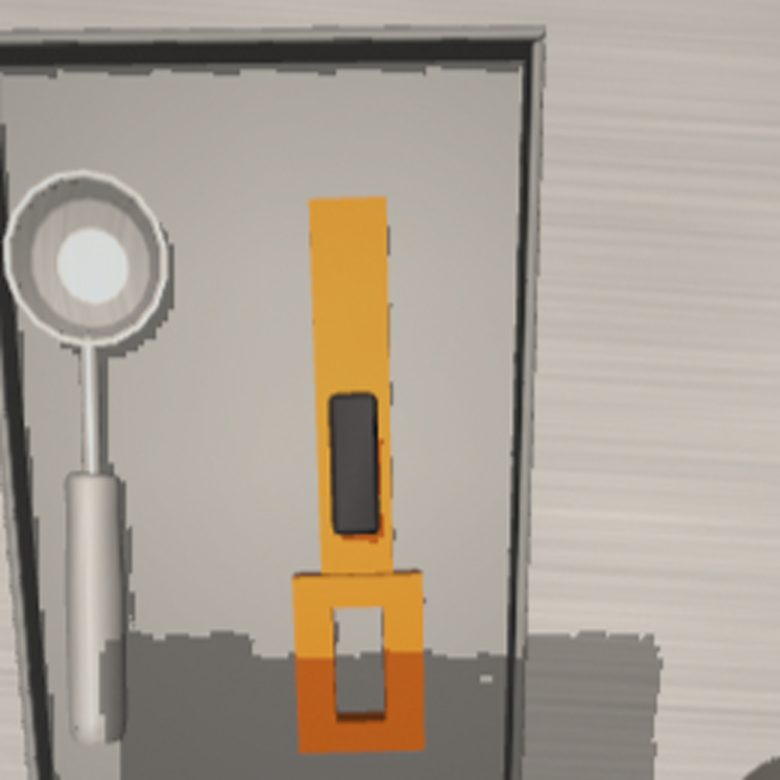

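View pics/w1c.png

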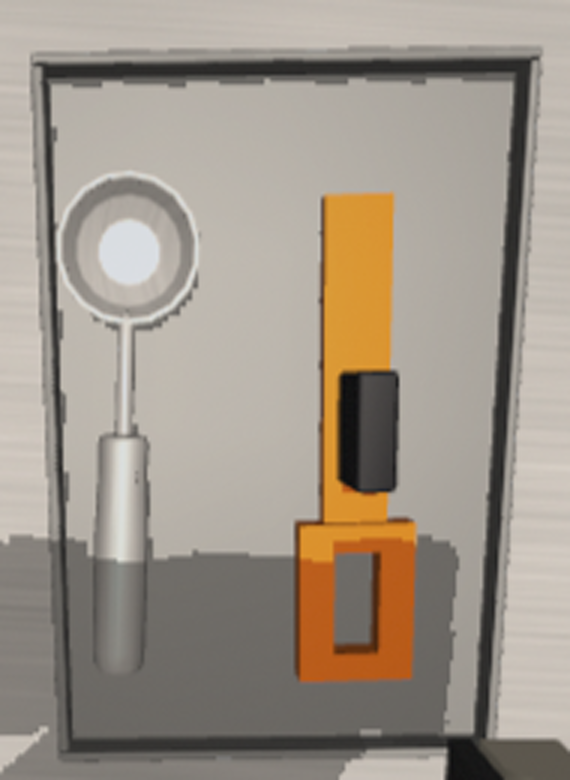

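```bash
python3 - <<'E'
from h import *
A=lambda x,y:('w1',260+x/3-.33,30+y/3-.33)
B=lambda x,y:('w2',200+x/3-.33,0+y/3-.33)
P={'grip top far R':((397,372),(376,394)),'grip top near R':((396,490),(380,533)),
'arm far L':((324,196),(309,199)),'arm far R':((394,194),(385,197)),
'head nearL':((299,681),(300,752)),'head nearR':((412,678),(424,750)),'head farL':((298,522),(294,575)),'head farR':((414,520),(422,572)),
'sock FL':((336,550),(334,607)),'sock FR':((379,550),(382,606)),'rim FL':((33,60),None),'rim FR':((540,52),(543,32))}
for k,(a,b) in P.items():
    if b is None: print(k,atz(*A(*a),.022)); continue
    p,e=tri(A(*a),B(*b)); print(k,p.round(4),np.round(e,2))
g=[atz(*B(*p),.055) for p in [(330,395),(376,393),(380,533),(333,534)]];print('grip',np.round(g,4),np.mean(g,0))
e=np.mean([atz(*B(*p),.014) for p in [(309,199),(385,197)]],0)
h=[atz(*B(*p),.020) for p in [(300,752),(424,750),(422,572),(294,575)]];print('head',np.mean(h,0),'end',e, np.degrees(np.arctan2((e-np.mean(h,0))[1],(e-np.mean(h,0))[0])),np.linalg.norm((e-np.mean(h,0))[:2]))
E
```

```text
grip top far R [0.5695 0.1828 0.0495] [0.15 0.15]
grip top near R [0.5309 0.1791 0.0494] [0.22 0.22]
arm far L [0.6285 0.2064 0.0099] [0.25 0.25]
arm far R [0.6294 0.183  0.0148] [0.05 0.05]
head nearL [0.4526 0.2011 0.0144] [0.04 0.04]
head nearR [0.4572 0.1587 0.0189] [0.19 0.19]
head farL [0.5132 0.206  0.0092] [0.3 0.3]
head farR [0.5169 0.1633 0.0135] [0.2 0.2]
sock FL [0.5042 0.1919 0.0164] [0.46 0.46]
sock FR [0.5054 0.176  0.0173] [0.28 0.28]
rim FL [0.66260577 0.30766753 0.022     ]
rim FR [0.6752 0.1398 0.0183] [0.01 0.01]
grip [[0.5683 0.1958 0.055 ]
 [0.5696 0.1829 0.055 ]
 [0.5309 0.1793 0.055 ]
 [0.5299 0.1929 0.055 ]] [0.54967053 0.18771152 0.055     ]
head [0.4856959  0.18225898 0.02      ] end [0.62872537 0.19456399 0.014     ] 4.917123437473864 0.14355780467880355
```

Key: grip centre (0.550, 0.188), yaw about 4.9°, underside about 4 mm above the table, which agrees with the text. I'll move over it, with the gripper partly closed to clear the tray wall.

```bash
python3 -m handwheel '[4,0.2,-4,0,0,0.03,6.7,0.4,-9,0,0,0.03,6.7,0.4,-11,0,0,0.03,6.7,0.4,-11,0,0,0.03,6.7,0.4,-11,0,0,0.03,6.7,0.4,-11,0,0,0.03]' 130 30; python3 -c "
from h import *
s=cap('wrist','w3');print(s['time_s'],s['tcp_pos'],s['eef_rot'],s['gripper_width'])"
```

```text
time_s: 2.45
tcp_pos: [0.5509, 0.1889, 0.098]
eef_rot: [-180.0, -0.2, 5.0]
contact_force: [0.1, -0.1, 0.2]
gripper_width: 0.0466
2.45 [0.55090168 0.1889482  0.09801591] [-179.95803879   -0.21679936    4.98823355] 0.04661731172933138
```

View pics/w3.png

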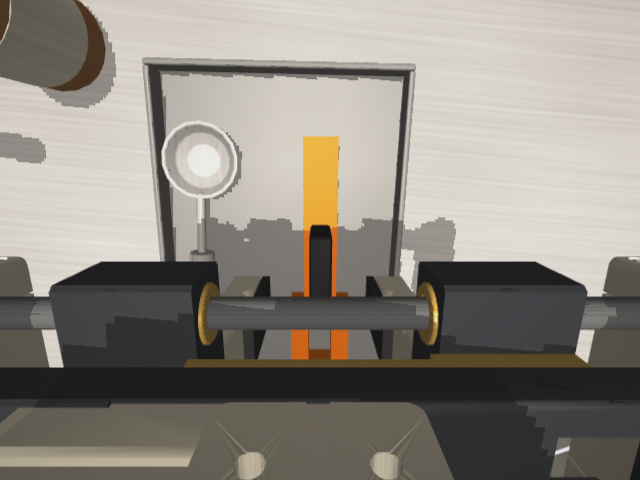

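The grip at (320,250) is centred between the fingers. Now I descend and grip.

```bash
python3 -m handwheel '[-0.1,-0.1,-3,0,0,0,-0.1,-0.1,-5.5,0,0,0,-0.1,-0.1,-7,0,0,0,-0.1,-0.1,-7.8,0,0,0,-0.1,-0.1,-7.8,0,0,0,-0.1,-0.1,-7.8,0,0,0]' && python3 -m handwheel '[0,0,0,0,0,0,0,0,0,0,0,0,0,0,0,0,0,0,0,0,0,0,0,0,0,0,0,0,0,0,0,0,0,0,0,0]' 255 40
```

```text
time_s: 3.1
tcp_pos: [0.5506, 0.1885, 0.0217]
eef_rot: [-179.9, -0.4, 5.0]
contact_force: [-0.4, -0.1, 0.6]
gripper_width: 0.043
time_s: 3.7
tcp_pos: [0.5507, 0.1884, 0.0219]
eef_rot: [-179.9, -0.4, 5.0]
contact_force: [-0.4, -1.2, 3.9]
gripper_width: 0.0141
```

```bash
python3 -m handwheel '[0,0,3,0,0,0,0,0,7,0,0,0,0,0,12,0,0,0,0,0,16,0,0,0,0,0,20,0,0,0,0,0,23,0,0,0,0,0,25,0,0,0,0,0,25,0,0,0]'; python3 -c "
from h import *
s=cap('wrist','w4');cap('scene','s4');print(s['joints'],s['tcp_pos'],s['eef_rot'],s['gripper_width'],s['contact_force'])"
```

```text
time_s: 4.5
tcp_pos: [0.5517, 0.1891, 0.2748]
eef_rot: [-179.8, -0.6, 5.0]
contact_force: [0.1, 0.7, -2.8]
gripper_width: 0.0136
[ 38.20208184   9.93706204  -7.50780304   0.13246171 -71.90841223
  56.77877911] [0.55172622 0.18906987 0.27480009] [-179.75141107   -0.61021963    5.01996079] 0.013629009306557353 [ 0.05099372  0.74655064 -2.75192291]
```

View pics/w4.png

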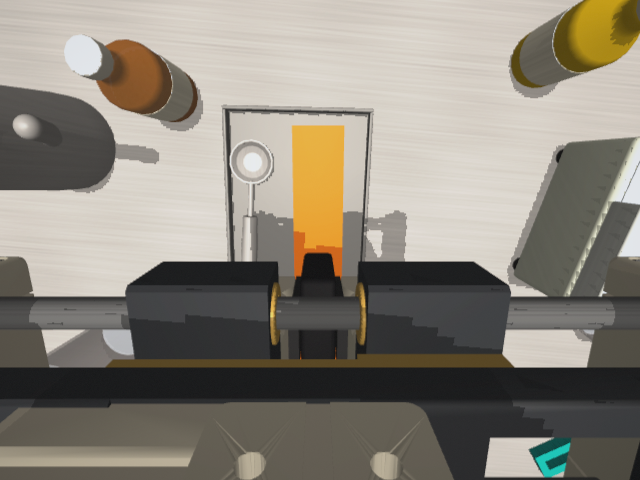

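The key is held, but fitting it in this grasp would need joint 6 at about 200° (yaw = j1+j6−90), past its 173.66° range. I'll lay the key back and regrasp with the tool turned half a turn, which gives j6≈21° at the unit.

```bash
python3 -m handwheel '[-0.1,0,-4,0,0,0,-0.1,0,-9,0,0,0,-0.1,0,-14,0,0,0,-0.1,0,-19,0,0,0,-0.1,0,-23,0,0,0,-0.1,0,-24.5,0,0,0,-0.1,0,-25.1,0,0,0,-0.1,0,-25.3,0,0,0]'; python3 -m handwheel '[0,0,-0.05,0,0,0,0,0,-0.05,0,0,0]'; python3 -m handwheel '[0,0,0,0,0,0,0,0,0,0,0,0,0,0,0,0,0,0,0,0,0,0,0,0]' 130 30;  python3 -m handwheel '[0,0,3,0,0,0,0,0,8,0,0,0,0,0,11,0,0,0,0,0,11,0,0,0]'
```

```text
time_s: 5.4
tcp_pos: [0.5462, 0.1857, 0.019]
eef_rot: [179.9, 0.0, 5.0]
contact_force: [-23.1, -9.2, 57.0]
gripper_width: 0.0139
time_s: 5.6
tcp_pos: [0.5461, 0.1854, 0.0191]
eef_rot: [179.8, 0.0, 5.1]
contact_force: [-4.8, -0.3, 18.5]
gripper_width: 0.0138
time_s: 6.0
tcp_pos: [0.5456, 0.1851, 0.0183]
eef_rot: [179.8, 0.1, 5.1]
contact_force: [-0.4, 0.5, -0.4]
gripper_width: 0.0398
time_s: 6.4
tcp_pos: [0.5481, 0.1865, 0.1331]
eef_rot: [180.0, -0.3, 5.1]
contact_force: [0.1, -0.5, -0.6]
gripper_width: 0.043
```

```bash
python3 -m handwheel '[2,0,3,0,0,-0.15,5,0,6,0,0,-0.3,7,0,7,0,0,-0.45,7,0,7,0,0,-0.6,7,0,7,0,0,-0.75,7,0,7,0,0,-0.9,7,0,7,0,0,-1.05,7,0,7,0,0,-1.2]';python3 -m handwheel '[0,0,0,0,0,-0.15,0,0,0,0,0,-0.3,0,0,0,0,0,-0.45,0,0,0,0,0,-0.6,0,0,0,0,0,-0.75,0,0,0,0,0,-0.9,0,0,0,0,0,-1.05,0,0,0,0,0,-1.2]';python3 -m handwheel '[0,0,0,0,0,-0.15,0,0,0,0,0,-0.3,0,0,0,0,0,-0.45,0,0,0,0,0,-0.6,0,0,0,0,0,-0.75,0,0,0,0,0,-0.75,0,0,0,0,0,-0.75]'; python3 -c "
from h import *
s=cap('wrist','w5');print(s['time_s'],s['joints'],s['tcp_pos'],s['eef_rot'],s['gripper_width'])"
```

```text
time_s: 7.2
tcp_pos: [0.6178, 0.1864, 0.2019]
eef_rot: [179.9, -0.3, -64.0]
contact_force: [-1.0, -0.1, -0.6]
gripper_width: 0.0429
time_s: 8.0
tcp_pos: [0.6174, 0.1862, 0.2007]
eef_rot: [179.9, -0.4, -132.8]
contact_force: [-0.2, -0.9, -0.7]
gripper_width: 0.0432
time_s: 8.7
tcp_pos: [0.6172, 0.1861, 0.2]
eef_rot: [179.9, -0.5, -175.5]
contact_force: [-0.1, -0.4, -0.3]
gripper_width: 0.0431
8.7 [  33.88798624   18.95540309   -5.05158881   -0.35825041  -66.33918161
 -119.24723742] [0.61721403 0.18612701 0.20003804] [ 179.88378978   -0.4622961  -175.50354762] 0.04312291073988136
```

View pics/w5.png

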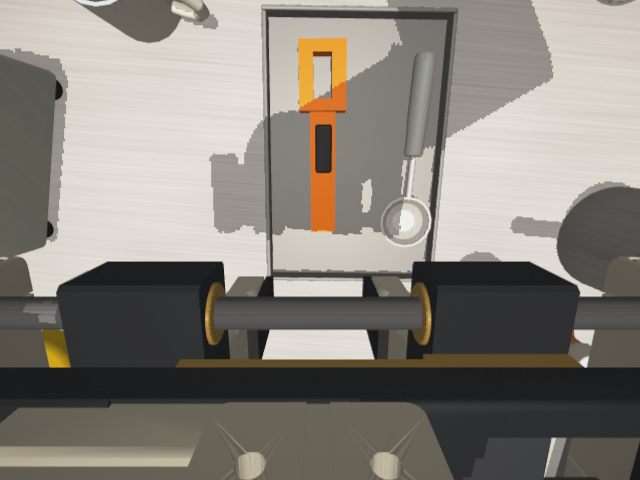

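The wrist view from the far side shows the key still flat in the tray, grip about (323,148), head toward the robot.

```bash
python3 - <<'E'
from h import *
crop('w5',250,0,470,290,2.5,'w5c') if 0 else None
im=cv2.imread('pics/w5.png')[20:250,280:370];cv2.imwrite('pics/w5c.png',cv2.resize(im,None,fx=2.5*1,fy=2.5,interpolation=cv2.INTER_CUBIC))
E
```

```text
(no output)
```

View pics/w5c.png

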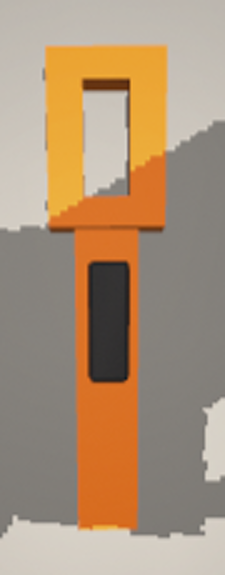

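```bash
python3 - <<'E'
from h import *
B=lambda x,y:('w5',280+x/2.5-.3,20+y/2.5-.3)
g=np.mean([atz(*B(*p),.055) for p in [(88,261),(129,261),(129,382),(88,382)]],0)
h=np.mean([atz(*B(*p),.020) for p in [(47,46),(167,46),(164,228),(49,228)]],0)
e=np.mean([atz(*B(*p),.014) for p in [(78,528),(137,526)]],0)
print(g,h,e,np.degrees(np.arctan2((e-h)[1],(e-h)[0])))
f='w5'
print('tray rim',[atz(f,*p,.022).round(3)[:2] for p in [(263,9),(457,11),(437,273),(268,275)]])
print('tray rim w1',[atz('w1',*p,.022).round(3)[:2] for p in [(271,50),(440,47),(424,278),(281,282)]])
E
```

```text
[0.54377842 0.18579498 0.055     ] [0.47964291 0.18044406 0.02      ] [0.62184283 0.19261235 0.014     ] 4.890984076366486
tray rim [array([0.432, 0.126]), array([0.42 , 0.291]), array([0.655, 0.312]), array([0.671, 0.141])]
tray rim w1 [array([0.662, 0.307]), array([0.674, 0.141]), array([0.433, 0.125]), array([0.419, 0.291])]
```

```bash
python3 -m handwheel '[-4,0,-3,0,0,0.007,-7.3,0,-6,0,0,0.007,-7.3,0,-9,0,0,0.007,-7.3,0,-12,0,0,0.007,-7.3,0,-12,0,0,0.007,-7.3,0,-12,0,0,0.007]'; python3 -c "
from h import *
s=cap('wrist','w6');print(s['tcp_pos'],s['eef_rot'])"
```

```text
time_s: 9.35
tcp_pos: [0.5445, 0.1862, 0.0805]
eef_rot: [179.9, -0.5, -175.0]
contact_force: [1.1, 1.0, -0.1]
gripper_width: 0.0431
[0.54449635 0.18615116 0.08047522] [ 179.92983502   -0.48246488 -174.98373026]
```

View pics/w6.png

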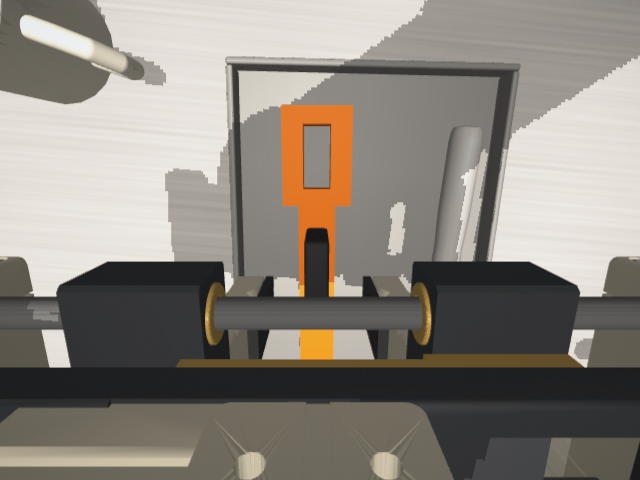

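```bash
python3 -m handwheel '[0,0,-2,0,0,0,0,0,-4,0,0,0,0,0,-5.3,0,0,0,0,0,-5.9,0,0,0,0,0,-5.9,0,0,0]'; python3 -m handwheel '[0,0,0,0,0,0,0,0,0,0,0,0,0,0,0,0,0,0,0,0,0,0,0,0,0,0,0,0,0,0,0,0,0,0,0,0]' 255 40; python3 -m handwheel '[0,0,2,0,0,0,0,0,5,0,0,0,0,0,10,0,0,0,0,0,15,0,0,0,0,0,20,0,0,0,0,0,25,0,0,0,0,0,30,0,0,0,0,0,30,0,0,0]'; python3 -c "
from h import *
s=cap('wrist','w7');print(s['tcp_pos'],s['eef_rot'],s['joints'])"
```

```text
time_s: 9.9
tcp_pos: [0.5453, 0.1865, 0.0224]
eef_rot: [179.9, -0.4, -175.0]
contact_force: [-0.1, -0.6, 0.0]
gripper_width: 0.0429
time_s: 10.5
tcp_pos: [0.5455, 0.1866, 0.0228]
eef_rot: [179.9, -0.4, -175.0]
contact_force: [-1.8, -0.6, 4.5]
gripper_width: 0.014
time_s: 11.3
tcp_pos: [0.5481, 0.1874, 0.3305]
eef_rot: [179.6, 0.3, -175.0]
contact_force: [0.1, -0.1, -2.7]
gripper_width: 0.014
[0.54807227 0.18743091 0.33054836] [ 179.6308495     0.26413901 -174.95439239] [  38.102524      8.45575203   -2.0749651    -0.16838461  -79.0465864
 -123.02468037]
```

View pics/w7.png

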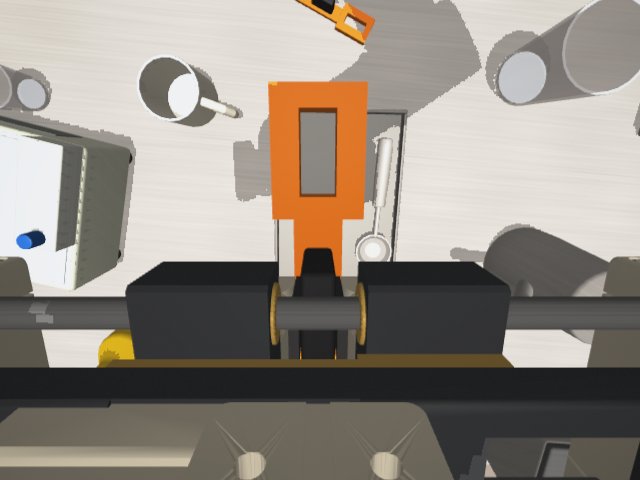

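```bash
python3 -m handwheel '[-2,-4,0,0,0,0.14,-4,-8,0,0,0,0.28,-6,-12,0,0,0,0.42,-8,-16,0,0,0,0.56,-9,-20,0,0,0,0.7,-9,-24,0,0,0,0.84,-9,-27,0,0,0,0.98,-9,-27,0,0,0,1.12]'; python3 -m handwheel '[0,0,0,0,0,0.14,0,0,0,0,0,0.28,0,0,0,0,0,0.42,0,0,0,0,0,0.46,0,0,0,0,0,0.46,0,0,0,0,0,0.46]';python3 -c "
from h import *
s=cap('wrist','w8');print(s['tcp_pos'],s['eef_rot'],s['joints'])"
```

```text
time_s: 12.15
tcp_pos: [0.4553, -0.0854, 0.3246]
eef_rot: [179.5, -0.1, -110.7]
contact_force: [-0.2, 0.6, -2.9]
gripper_width: 0.0139
time_s: 12.75
tcp_pos: [0.4548, -0.0853, 0.3235]
eef_rot: [179.4, -0.1, -84.4]
contact_force: [-0.8, 0.4, -2.1]
gripper_width: 0.0139
[ 0.45476928 -0.08530407  0.32348228] [ 1.79421912e+02 -1.03410492e-01 -8.43897469e+01] [ 1.38825766e+01 -2.68498581e+00 -1.49267081e+01  1.95596736e-02
 -7.83452302e+01 -8.27689460e+00]
```

View pics/w8.png

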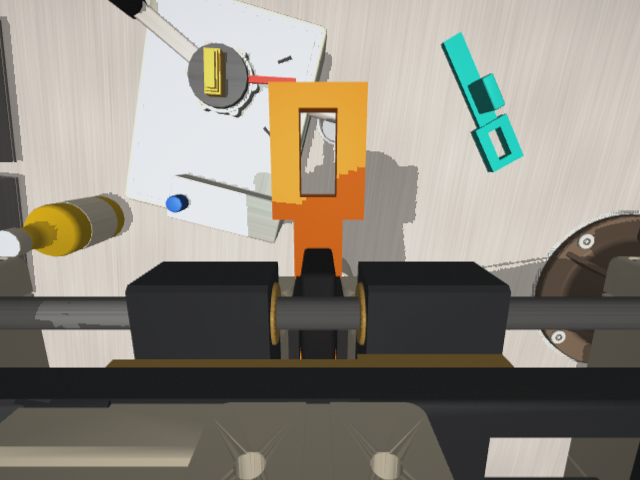

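The unit is in view: brass head (213,70), red pointer (270,80), post (176,203). The key blocks the mark. I'll take a second view from further in +x.

```bash
python3 -m handwheel '[5,0,0,0,0,0,10,0,0,0,0,0,15,1,0,0,0,0,19,2,0,0,0,0,19,2,0,0,0,0,19,2,0,0,0,0,19,2,0,0,0,0]'; python3 -c "
from h import *
s=cap('wrist','w9');print(s['time_s'],s['tcp_pos'],s['eef_rot'])
crop('w8',100,0,340,250,3,'w8c')"
```

```text
time_s: 13.5
tcp_pos: [0.6444, -0.0654, 0.3235]
eef_rot: [179.4, -0.1, -84.4]
contact_force: [-0.7, 0.0, -2.1]
gripper_width: 0.0136
13.5 [ 0.64436803 -0.06539692  0.32346531] [ 1.79406651e+02 -1.08399973e-01 -8.44072067e+01]
```

View pics/w9.png

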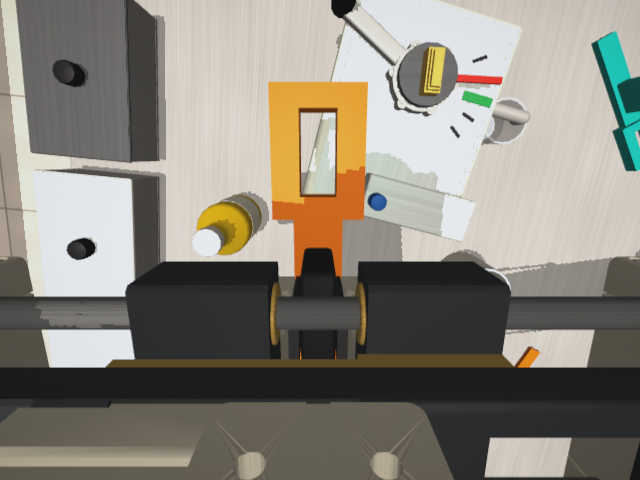

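View pics/w8c.png

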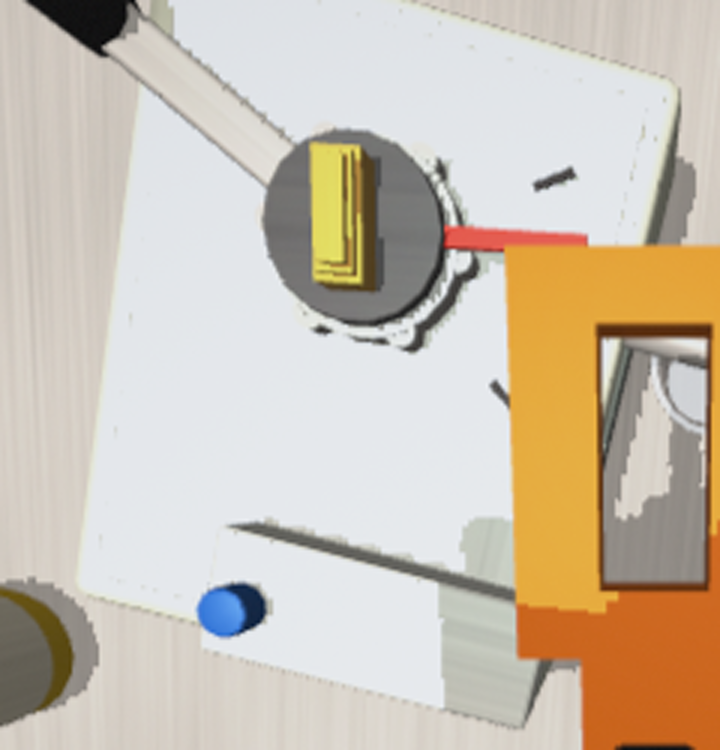

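```bash
python3 - <<'E'
from h import *
crop('w9',330,0,530,220,3.6,'w9c')
E
```

```text
(no output)
```

View pics/w9c.png

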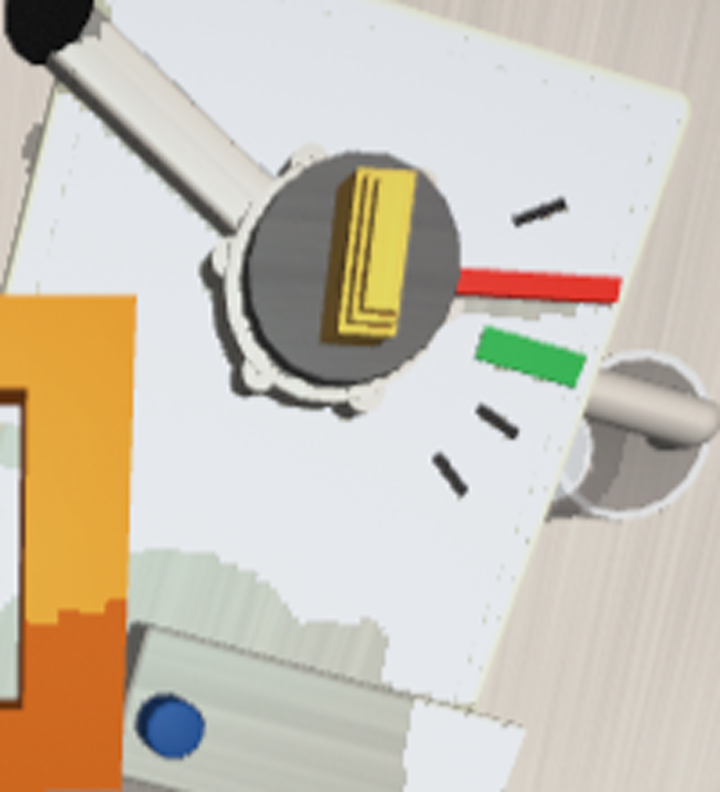

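```bash
python3 - <<'E'
from h import *
A=lambda x,y:('w8',100+x/3-.33,y/3-.33)
B=lambda x,y:('w9',330+x/3.6-.36,y/3.6-.36)
col,e=tri(A(353,226),B(354,267)); print('collar',col,e)
print('z.142:',atz(*A(353,226),.142),atz(*B(354,267),.142))
# extreme points
print('post',tri(A(226,612),B(171,726)))
for n,q,z in [('post',A(226,612),.16),('post',B(171,726),.16)]: print(n,atz(*q,z))
# pointer line
for z in (.11,.12,.13):
    p=atz(*B(459,283),z);q=atz(*B(619,289),z);d=q-p;print('ptr yaw',z,np.degrees(np.arctan2(-d[1],-d[0])), p,q)
p,q=atz(*B(480,342),.11),atz(*B(581,371),.11);d=q-p;print('green yaw',np.degrees(np.arctan2(-d[1],-d[0])),(p+q)/2)
c=atz(*B(354,267),.142)
print('green dir from stem',np.degrees(np.arctan2(c[1]-((p+q)/2)[1],c[0]-((p+q)/2)[0])))
# brass edges
for q1,q2,z,N in [((372,168),(340,332),.150,B),((416,170),(395,338),.160,B),((309,145),(316,280),.150,A),((374,168),(374,288),.145,A)]:
    a=atz(*N(*q1),z);b=atz(*N(*q2),z);d=a-b;print('brass edge yaw',np.degrees(np.arctan2(-d[1],-d[0]))-90)
# brass top centre
print('brass top', atz(*A(330,203),.168),atz(*B(386,240),.168), tri(A(330,203),B(386,240)))
# box edge right side (front) yaw in w9: 
p,q=atz(*B(688,105),.11),atz(*B(478,705),.11);d=q-p;print('front edge',np.degrees(np.arctan2(d[1],d[0]))-90)
p,q=atz(*A(680,85),.11),atz(*A(135,90),.11)
print('knob')
E
```

```text
collar [ 0.55609575 -0.21254569  0.13866141] [np.float64(0.1448665707651344), np.float64(0.14486657076517423)]
z.142: [ 0.5551557  -0.21178122  0.142     ] [ 0.5570411  -0.21187807  0.142     ]
post (array([ 0.58856136, -0.09466013,  0.15268192]), [np.float64(0.43403498440080135), np.float64(0.4340349844007924)])
post [ 0.58571333 -0.09545416  0.16      ]
post [ 0.59003734 -0.09585991  0.16      ]
ptr yaw 0.11 3.803958438274154 [ 0.51861788 -0.21862687  0.11      ] [ 0.4744194  -0.22156559  0.11      ]
ptr yaw 0.12 3.803958438274161 [ 0.52222564 -0.21621204  0.12      ] [ 0.47922245 -0.21907129  0.12      ]
ptr yaw 0.13 3.803958438274178 [ 0.5258334 -0.2137972  0.13     ] [ 0.48402549 -0.21657698  0.13      ]
green yaw -8.788013748552475 [ 0.49504681 -0.20209362  0.11      ]
green dir from stem -8.968908691961566
brass edge yaw -2.1037363620352068
brass edge yaw 2.807963712203957
brass edge yaw 4.351342652792283
brass edge yaw 1.9406303059813865
brass top [ 0.55442543 -0.21212832  0.168     ] [ 0.55802919 -0.21187398  0.168     ] (array([ 0.55621237, -0.21340442,  0.16198072]), [np.float64(0.06139815534873337), np.float64(0.06139815534874827)])
front edge -8.47090182648843
knob
```

```bash
python3 - <<'E'
from h import *
crop('w9',250,70,390,290,3,'w9k')
for f,t,yaw in [('w9',np.array([.64437,-.0654,.32347]),-84.407),('w8',np.array([.45477,-.0853,.32348]),-84.39)]:
    z=t[2]-.0188+.016
    P=np.array([atz(f,*p,z) for p in [(268,82),(368,82),(363,219),(272,219)]])
    S=np.array([atz(f,*p,z) for p in [(299.5,108.5),(336.5,108.5),(336.5,195.5),(300,195.5)]])
    print(P.mean(0)-t,S.mean(0)-t, np.linalg.norm(P[0]-P[1]),np.linalg.norm(P[1]-P[2]))
    for X in(P,S):
        d=(X[2]+X[3]-X[0]-X[1]);print('key yaw',np.degrees(np.arctan2(d[1],d[0])))
E
```

```text
[ 0.00606445 -0.06569828 -0.0028    ] [ 0.00593351 -0.06587853 -0.0028    ] 0.0423885291504494 0.05887976889124005
key yaw 95.43183676224984
key yaw 95.8344232800422
[ 0.00608675 -0.06570289 -0.0028    ] [ 0.00595525 -0.06588352 -0.0028    ] 0.042388008706970036 0.05887805024116076
key yaw 95.4493773360296
key yaw 95.85194876276171
```

View pics/w9k.png

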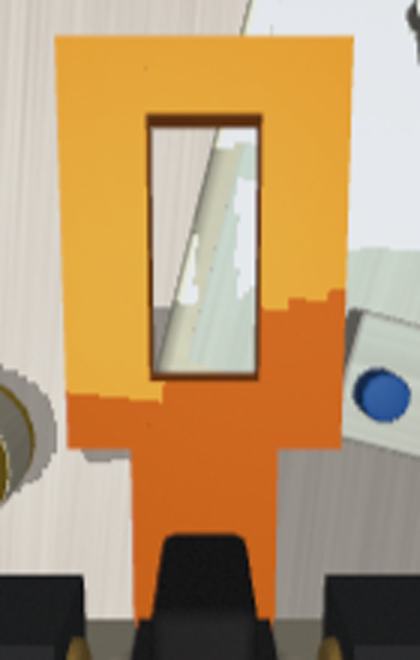

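Stem axis is about (0.556, -0.212), stem yaw about 3.8° and unit yaw about −8.8°, so the stem is roughly 0.22 rad short. The socket sits at (+6.0, −65.8) mm from the TCP. I'll hover over the head.

```bash
python3 -m handwheel '[-4,-3,0,0,0,-0.03,-8,-6,0,0,0,-0.03,-9.2,-8.1,-2,0,0,-0.03,-9.2,-8.1,-6,0,0,-0.03,-9.2,-8.1,-9.5,0,0,-0.03,-9.2,-8.1,-11.3,0,0,-0.03,-9.2,-8.1,-11.3,0,0,-0.03,-9.2,-8.1,-11.3,0,0,-0.03]'; python3 -c "
from h import *
s=cap('wrist','w10');cap('scene','s10');cap('top','t10');print(s['time_s'],s['tcp_pos'],s['eef_rot'],s['contact_force'])
crop('s10',180,120,340,260,4.5,'s10c');crop('t10',350,150,480,290,4,'t10c')
crop('w10',230,60,410,270,3.6,'w10c')"
```

```text
time_s: 14.35
tcp_pos: [0.5523, -0.1468, 0.2127]
eef_rot: [179.6, -0.1, -86.1]
contact_force: [0.4, 0.4, -1.5]
gripper_width: 0.0135
14.35 [ 0.55229629 -0.14677586  0.21274081] [ 1.79571266e+02 -1.41498257e-01 -8.61181703e+01] [ 0.42430733  0.40054916 -1.54941235]
```

View pics/w10.png

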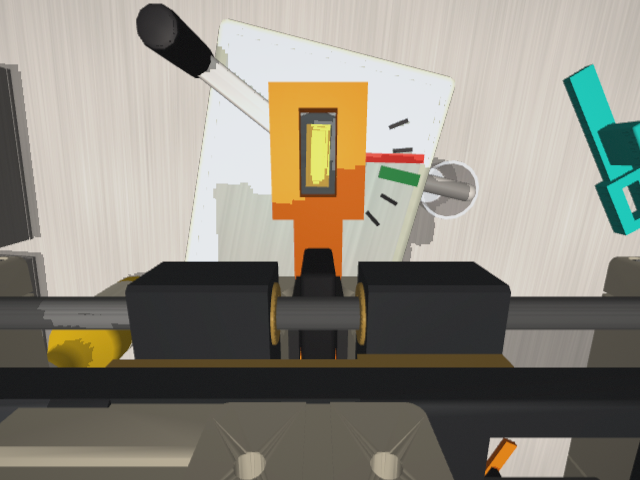

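View pics/w10c.png

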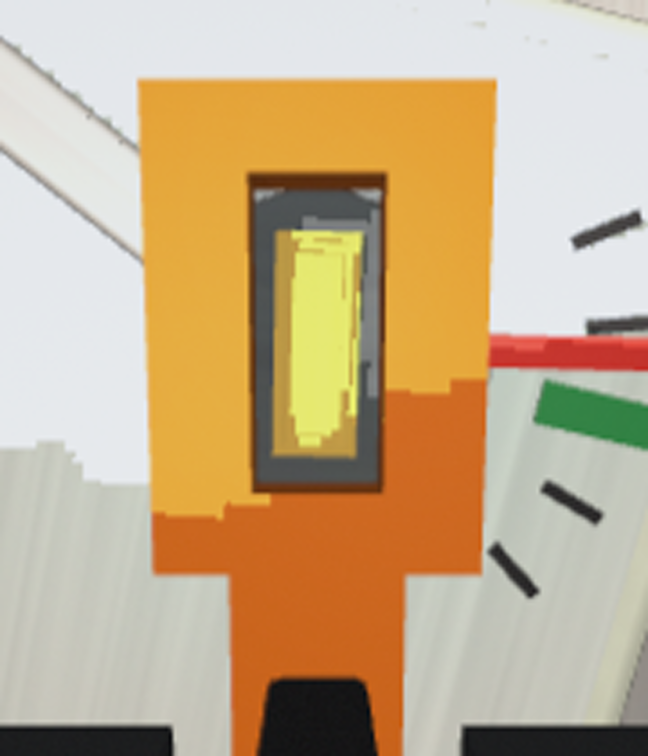

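View pics/s10c.png

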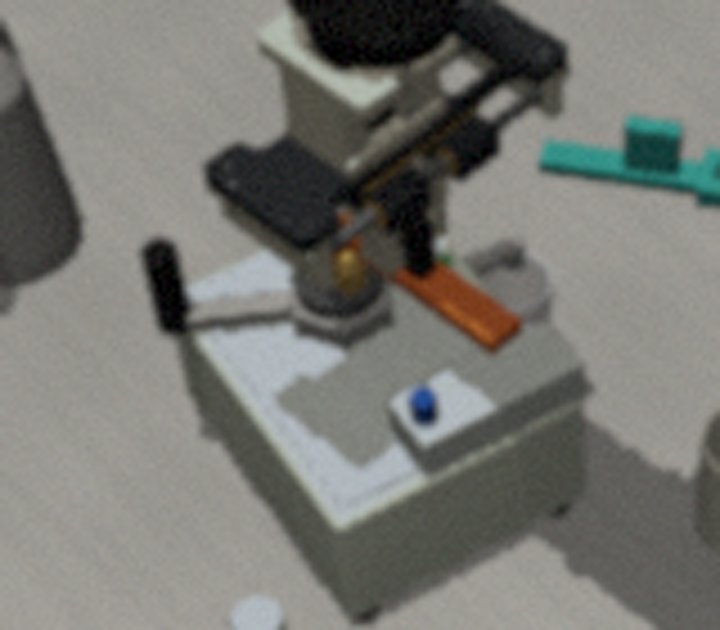

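```bash
python3 - <<'E'
from h import *
f='w10';t=np.array([.5523,-.1468,.2127])
C=lambda x,y:(230+x/3.6-.36,60+y/3.6-.36)
S=np.mean([atz(f,*C(*p),t[2]-.0028) for p in [(248,174),(387,174),(383,492),(253,492)]],0)
Bb=np.array([atz(f,*C(*p),.160) for p in [(274,231),(364,231),(357,457),(273,457)]])
print('socket',S,'brass',Bb.mean(0),'corr',(Bb.mean(0)-S)*1000)
print(np.linalg.norm(Bb[0]-Bb[1]),np.linalg.norm(Bb[1]-Bb[2]))
for z in(.15,.16,.168): print(z,(np.mean([atz(f,*C(*p),z) for p in [(274,231),(364,231),(357,457),(273,457)]],0)-S)*1000)
d=Bb[3]+Bb[2]-Bb[0]-Bb[1];print('brass yaw',np.degrees(np.arctan2(d[1],d[0])))
# pointer and green yaw
def yw(a,b,z):
    p,q=atz(f,*C(*a),z),atz(f,*C(*b),z);d=p-q;return np.degrees(np.arctan2(d[1],d[0]))
print('ptr',yw((490,352),(645,356),.12))
# top camera collar check vs initial
print(pix('top0',[.5561,-.2122,.168]),pix('scene0',[.5561,-.2122,.168]))
E
```

```text
socket [ 0.55634401 -0.21273339  0.2099    ] brass [ 0.55599948 -0.21195309  0.16      ] corr [ -0.34453433   0.78029574 -49.9       ]
0.014312418760410044 0.0355907900670416
0.15 [ -0.4194555    0.72801747 -59.9       ]
0.16 [ -0.34453433   0.78029574 -49.9       ]
0.168 [ -0.2845974    0.82211836 -41.9       ]
brass yaw 92.88856020407627
ptr 2.5016144039326815
[427.90215678 223.01656588] [253.30407089 173.94914181]
```

The brass head (315,344 in the crop) sits inside the socket opening, off by under 1 mm. Descending part way and looking again.

```bash
python3 -m handwheel '[0,0.1,-0.7,0,0,0,0,0.1,-1.3,0,0,0,0,0.1,-1.8,0,0,0,0,0.1,-1.8,0,0,0]'; python3 -c "
from h import *
s=cap('wrist','w11');print(s['time_s'],s['tcp_pos'],s['eef_rot'],s['contact_force'])
crop('w11',230,60,410,270,3.6,'w11c')"
```

```text
time_s: 14.9
tcp_pos: [0.5524, -0.1454, 0.194]
eef_rot: [179.5, -0.1, -86.1]
contact_force: [-0.5, 0.0, -2.1]
gripper_width: 0.0139
14.9 [ 0.55244316 -0.14542263  0.19395282] [ 1.79544818e+02 -1.11177160e-01 -8.61139644e+01] [-0.45939034  0.03904339 -2.09985672]
```

View pics/w11c.png

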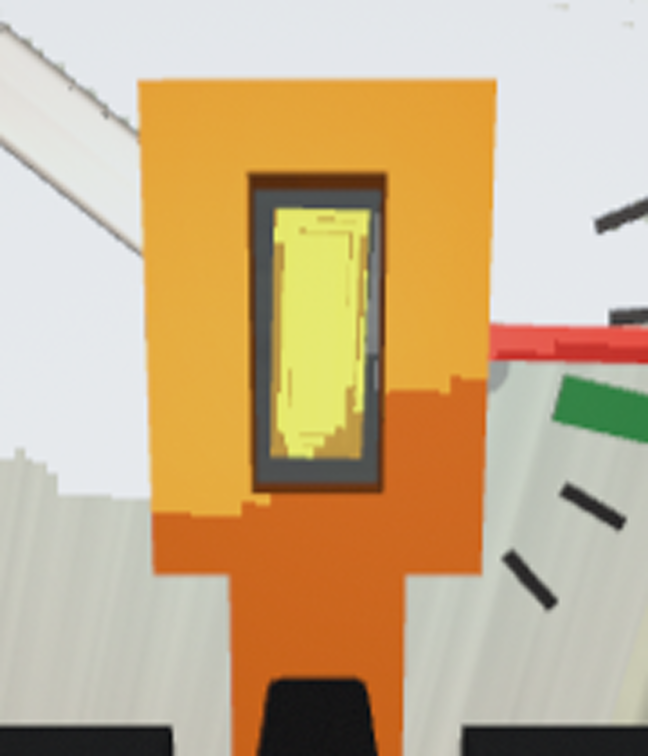

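```bash
python3 - <<'E'
from h import *
f='w11';t=np.array([.55244,-.14542,.19395])
C=lambda x,y:(230+x/3.6-.36,60+y/3.6-.36)
S=np.mean([atz(f,*C(*p),t[2]-.0028) for p in [(248,174),(387,174),(383,492),(253,492)]],0)
for z in(.156,.16,.164): 
    B=np.array([atz(f,*C(*p),z) for p in [(274,208),(370,208),(362,459),(271,459)]]);print(z,(B.mean(0)-S)*1000,np.linalg.norm(B[0]-B[1]),np.linalg.norm(B[1]-B[2]))
E
```

```text
0.156 [ -0.48677633  -0.59822319 -35.15      ] 0.014124489021980982 0.03658661281415041
0.16 [ -0.44997325  -0.54899867 -31.15      ] 0.013833663935796478 0.035833289645551734
0.164 [ -0.41317018  -0.49977414 -27.15      ] 0.013542838849611976 0.035079966476953064
```

```bash
python3 -m handwheel '[-0.05,-0.06,0,0,0,0,-0.05,-0.06,-0.5,0,0,0,-0.05,-0.06,-1,0,0,0,-0.05,-0.06,-1.5,0,0,0,-0.05,-0.06,-1.6,0,0,0]'; python3 -m handwheel '[0,0,-0.3,0,0,0,0,0,-0.6,0,0,0,0,0,-0.9,0,0,0,0,0,-1.1,0,0,0,0,0,-1.1,0,0,0]'
```

```text
time_s: 15.45
tcp_pos: [0.5517, -0.1461, 0.1775]
eef_rot: [179.5, -0.1, -86.1]
contact_force: [-0.3, 0.8, -1.9]
gripper_width: 0.0139
time_s: 15.95
tcp_pos: [0.5516, -0.1461, 0.1661]
eef_rot: [179.5, -0.1, -86.1]
contact_force: [0.1, 0.8, -1.6]
gripper_width: 0.0139
```

```bash
python3 -m handwheel '[0,0,-0.2,0,0,0,0,0,-0.4,0,0,0,0,0,-0.4,0,0,0]';python3 -c "
from h import *
s=cap('wrist','w12');cap('scene','s12');print(s['time_s'],s['tcp_pos'],s['eef_rot'],s['contact_force'],s['moment'])
crop('w12',230,60,410,270,3.6,'w12c');crop('s12',180,120,340,260,4.5,'s12c')"
```

```text
time_s: 16.25
tcp_pos: [0.5514, -0.146, 0.1618]
eef_rot: [179.4, -0.1, -86.1]
contact_force: [0.4, 0.5, -1.8]
gripper_width: 0.0137
16.25 [ 0.55139279 -0.14604589  0.16183864] [ 1.79445512e+02 -1.05551272e-01 -8.61235302e+01] [ 0.4254341   0.47098888 -1.79496716] [ 0.09934288 -0.05459555 -0.03600039]
```

View pics/w12c.png

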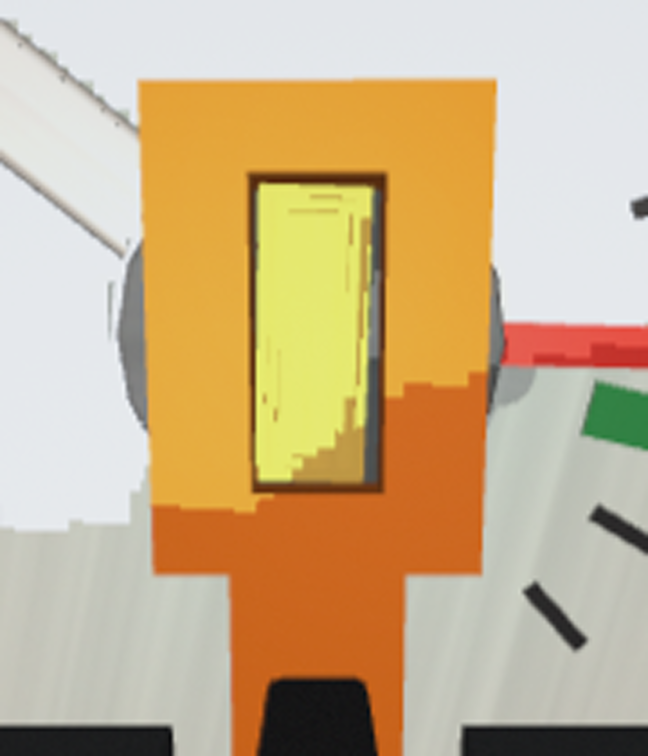

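View pics/s12c.png

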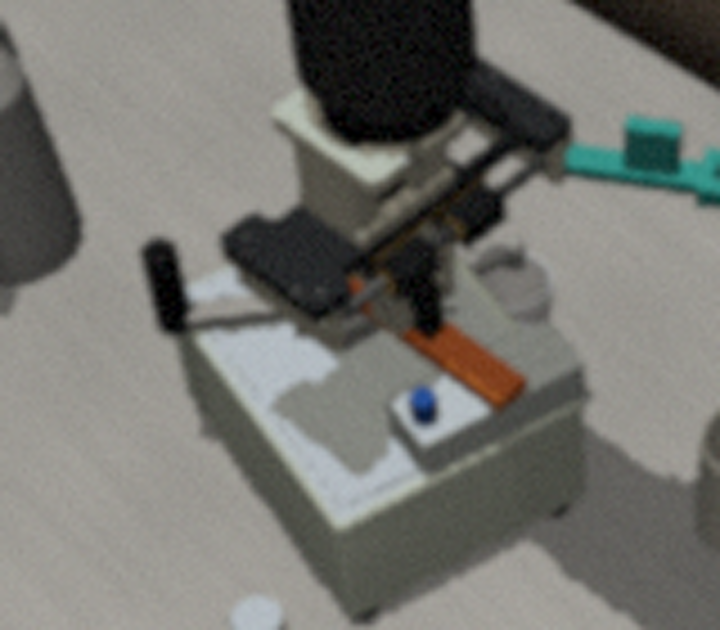

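The brass head fills the socket, and the arm lies just over the ledge. A few more mm until contact.

```bash
python3 -m handwheel '[0,0,-0.15,0,0,0,0,0,-0.25,0,0,0,0,0,-0.25,0,0,0]'
```

```text
time_s: 16.65
tcp_pos: [0.5519, -0.146, 0.1609]
eef_rot: [179.5, -0.1, -86.1]
contact_force: [-2.8, 2.3, 6.5]
gripper_width: 0.0141
```

Resting on the collar and ledge (about 8 N). Releasing and rising.

```bash
python3 -m handwheel '[0,0,0.03,0,0,0,0,0,0.03,0,0,0,0,0,0.03,0,0,0,0,0,0.03,0,0,0]' 150 20; python3 -m handwheel '[0,0,2,0,0,0,0,0,5,0,0,0,0,2,10,0,0,0,0,5,13,0,0,0,0,8,13,0,0,0,0,8,13,0,0,0]';python3 -c "
from h import *
s=cap('wrist','w13');cap('scene','s13');cap('top','t13');print(s['time_s'],s['tcp_pos'],s['eef_rot'])
crop('s13',180,120,340,260,4.5,'s13c')
crop('w13',130,0,430,260,2.6,'w13c')"
```

```text
time_s: 17.05
tcp_pos: [0.552, -0.1461, 0.1611]
eef_rot: [179.5, -0.1, -86.1]
contact_force: [0.3, -0.9, 0.3]
gripper_width: 0.035
time_s: 17.65
tcp_pos: [0.5525, -0.0636, 0.2925]
eef_rot: [179.7, -0.1, -86.0]
contact_force: [-0.2, 0.0, -1.1]
gripper_width: 0.036
17.65 [ 0.55251431 -0.06356181  0.29246054] [ 1.79704627e+02 -7.92252462e-02 -8.59745661e+01]
```

View pics/w13.png

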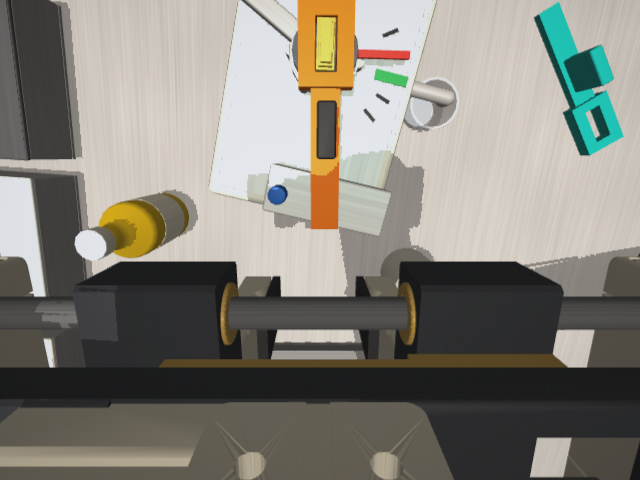

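View pics/s13c.png

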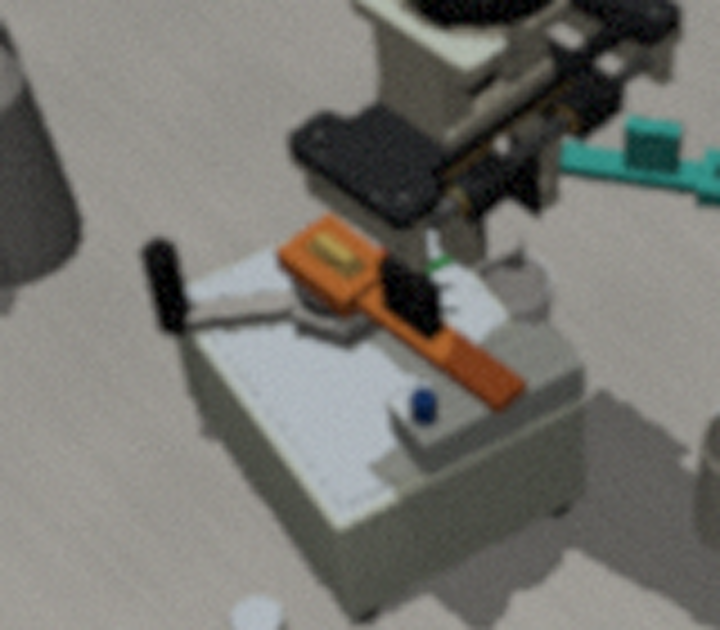

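The key sits flat, with the brass head through the socket and the arm on the ledge short of the post. Now the knob.

```bash
python3 - <<'E'
from h import *
print(atz('w10',157.5,25,.181))
crop('t13',400,150,500,270,5,'t13c');crop('w10',120,0,220,80,6,'w10k')
p=np.array([.5561,-.2122])
from math import *
for k in (-.0,): 
    pass
print(pix('top0',[.6373,-.2683,.181]),pix('scene0',[.6373,-.2683,.181]))
E
```

```text
[ 0.63735932 -0.26752016  0.181     ]
[451.14789217 186.54679811] [214.70138264 174.52130573]
```

View pics/w10k.png

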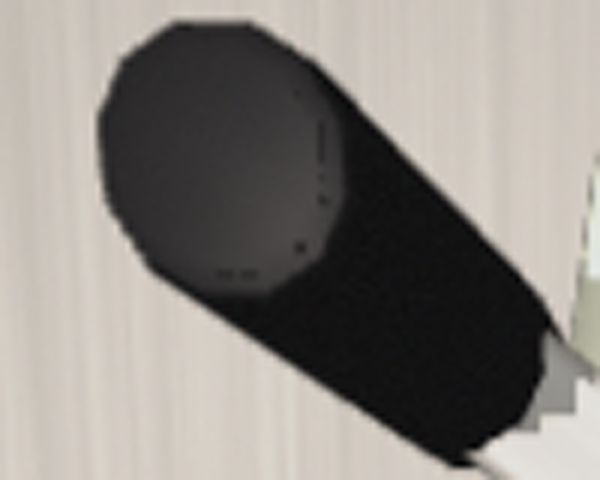

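View pics/t13c.png

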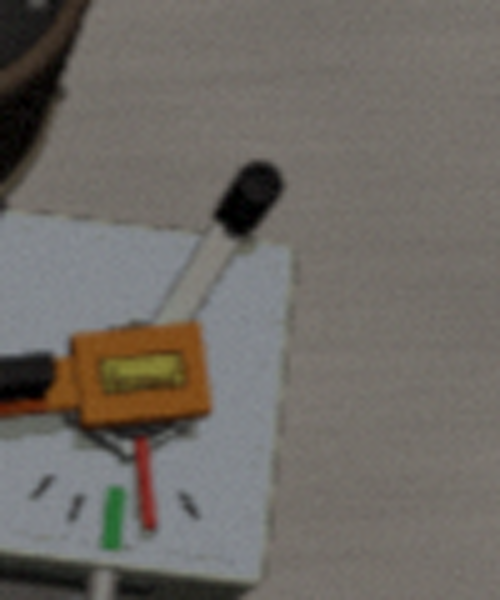

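```bash
python3 -m handwheel '[1,-4,0,0,0,0.14,2.5,-8,0,0,0,0.28,4,-12,0,0,0,0.42,6,-16,0,0,0,0.56,8.5,-20,0,0,0,0.7,8.5,-20.4,0,0,0,0.84,8.5,-20.4,0,0,0,0.91,8.5,-20.4,0,0,0,0.91]' 90 15; python3 -m handwheel '[0,0,-3,0,0,0,0,0,-7,0,0,0,0,0,-9,0,0,0,0,0,-9,0,0,0,0,0,-9,0,0,0]'; python3 -c "
from h import *
s=cap('wrist','w14');print(s['time_s'],s['tcp_pos'],s['eef_rot'],s['joints'])"
```

```text
time_s: 18.6
tcp_pos: [0.6361, -0.2718, 0.2891]
eef_rot: [179.4, -0.0, -34.0]
contact_force: [0.0, 0.4, -0.1]
gripper_width: 0.0567
time_s: 19.1
tcp_pos: [0.6362, -0.2723, 0.1997]
eef_rot: [179.4, -0.0, -34.1]
contact_force: [-0.7, 0.0, 1.2]
gripper_width: 0.0567
19.1 [ 0.63624552 -0.2722687   0.19972076] [ 1.79386751e+02 -3.76319415e-02 -3.40589091e+01] [ -6.75864805  23.09392436   0.73883131   0.6068092  -67.89386522
  62.46995779]
```

View pics/w14.png

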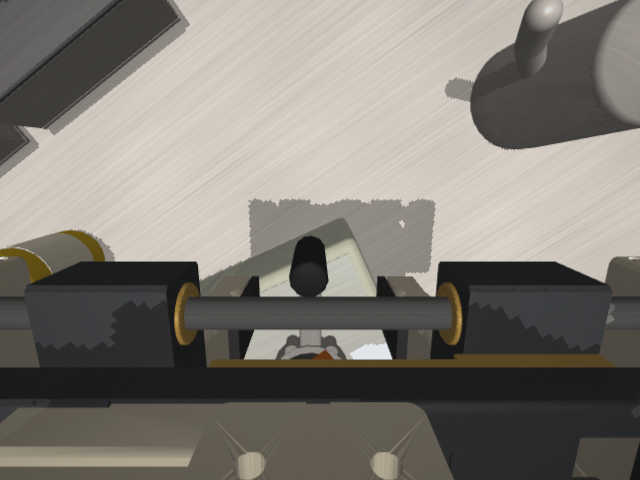

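```bash
python3 -c "
from h import *
print(atz('w14',309,281,.181), 'TCP fwd', pix('w14',[.6373,-.2678,.181]))"
python3 -m handwheel '[0.1,0.45,-2,0,0,0,0.1,0.45,-4,0,0,0,0.1,0.45,-5.4,0,0,0,0.1,0.45,-5.4,0,0,0,0.1,0.45,-5.4,0,0,0]'
```

```text
[ 0.63897463 -0.26855467  0.181     ] TCP fwd [309.60077341 284.18523212]
time_s: 19.65
tcp_pos: [0.6384, -0.2681, 0.1479]
eef_rot: [179.4, -0.2, -34.0]
contact_force: [-0.1, 0.7, -0.4]
gripper_width: 0.0563
```

```bash
python3 -m handwheel '[0,0,-0.3,0,0,0,0,0,-0.3,0,0,0,0,0,-0.3,0,0,0,0,0,-0.3,0,0,0,0,0,-0.3,0,0,0,0,0,-0.3,0,0,0]' 255 15;  python3 - <<'E'
from h import *
s=sensors.get_state();t=s['tcp_pos'];c=np.array([.5561,-.2122]);d=t[:2]-c
print(t,np.linalg.norm(d),np.degrees(np.arctan2(d[1],d[0])))
r0=.1;a0=np.arctan2(d[1],d[0])
for k in range(0,20):
    a=a0-.08*k;print(k,round(.08*k,2),((c+r0*np.array([np.cos(a),np.sin(a)])-t[:2])*100).round(2))
E
```

```text
time_s: 20.25
tcp_pos: [0.6385, -0.2681, 0.145]
eef_rot: [179.4, -0.2, -34.0]
contact_force: [-0.1, 0.5, 0.2]
gripper_width: 0.0216
[ 0.63845101 -0.26814723  0.14503324] 0.09955792483432845 -34.19121280234192
0 0.0 [ 0.04 -0.02]
1 0.08 [-0.44 -0.67]
2 0.16 [-0.96 -1.27]
3 0.24 [-1.54 -1.83]
4 0.32 [-2.15 -2.34]
5 0.4 [-2.8 -2.8]
6 0.48 [-3.49 -3.21]
7 0.56 [-4.21 -3.56]
8 0.64 [-4.96 -3.85]
9 0.72 [-5.72 -4.08]
10 0.8 [-6.5  -4.25]
11 0.88 [-7.3  -4.36]
12 0.96 [-8.09 -4.4 ]
13 1.04 [-8.89 -4.38]
14 1.12 [-9.69 -4.3 ]
15 1.2 [-10.48  -4.15]
16 1.28 [-11.25  -3.94]
17 1.36 [-12.    -3.67]
18 1.44 [-12.73  -3.34]
19 1.52 [-13.43  -2.95]
```

Knob gripped (21.6 mm). Swinging along the arc, turning the tool with it.

```bash
python3 -m handwheel '[-0.44,-0.67,0,0,0,-0.08,-0.96,-1.27,0,0,0,-0.16,-1.54,-1.83,0,0,0,-0.24,-2.15,-2.34,0,0,0,-0.32,-2.8,-2.8,0,0,0,-0.4,-3.49,-3.21,0,0,0,-0.48,-3.49,-3.21,0,0,0,-0.48]'; cat > arc.py <<'E'
from h import *
s=cap('wrist','wa%d'%int(sensors.get_state()['time_s']*100));t=s['tcp_pos'];c=np.array([.5561,-.2122]);d=t[:2]-c
print(s['time_s'],np.linalg.norm(d),np.degrees(np.arctan2(d[1],d[0])),s['eef_rot'][2],'F',s['contact_force'].round(1),'M',s['moment'].round(2))
a=np.arctan2(d[1],d[0]); F=s['contact_force'];print('tang F (ccw+)',F[1]*np.cos(a)-F[0]*np.sin(a),'rad F',F[0]*np.cos(a)+F[1]*np.sin(a))
for k in range(1,9):
    b=a-.08*k;print(k,((c+.0998*np.array([np.cos(b),np.sin(b)])-t[:2])*100).round(2))
E
python3 arc.py; python3 -c "
from h import *
cap('top','ta1');crop('ta1',350,170,475,300,4,'ta1c')"
```

```text
time_s: 20.95
tcp_pos: [0.6031, -0.3, 0.1451]
eef_rot: [179.5, -0.2, -61.6]
contact_force: [-0.1, 4.1, 0.6]
gripper_width: 0.0214
20.95 0.09958671591528608 -61.83672340190331 -61.64152712228707 F [-0.1  4.1  0.6] M [ 1.26  0.02 -0.02]
tang F (ccw+) 1.8227722597125906 rad F -3.63051673447682
1 [-0.71 -0.37]
2 [-1.45 -0.66]
3 [-2.22 -0.89]
4 [-3.   -1.05]
5 [-3.79 -1.16]
6 [-4.59 -1.2 ]
7 [-5.38 -1.18]
8 [-6.18 -1.09]
```

View pics/ta1c.png

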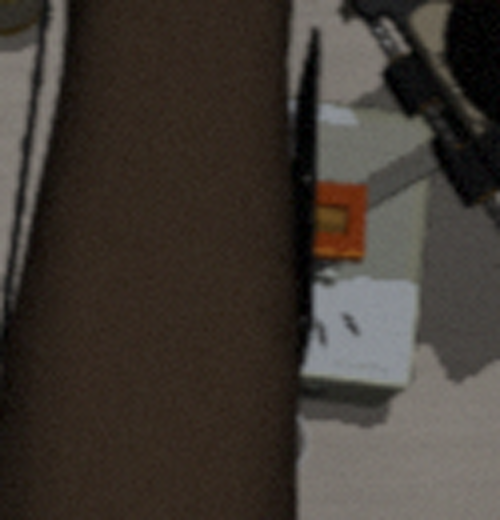

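```bash
python3 -m handwheel '[-0.71,-0.37,0,0,0,-0.08,-1.45,-0.66,0,0,0,-0.16,-2.22,-0.89,0,0,0,-0.24,-3.0,-1.05,0,0,0,-0.32,-3.79,-1.16,0,0,0,-0.4,-3.79,-1.16,0,0,0,-0.4]'; python3 arc.py; python3 -c "
from h import *
cap('scene','sa1');crop('sa1',180,120,340,260,4.5,'sa1c')"
```

```text
time_s: 21.65
tcp_pos: [0.5657, -0.3112, 0.1451]
eef_rot: [179.5, -0.2, -84.3]
contact_force: [2.3, 2.5, -1.3]
gripper_width: 0.0216
21.65 0.09947541795255281 -84.48078471674073 -84.313208690422 F [ 2.3  2.5 -1.3] M [ 1.12 -0.74 -0.12]
tang F (ccw+) 2.4833493330970224 rad F -2.2762765932878457
1 [-0.79 -0.08]
2 [-1.59 -0.06]
3 [-2.39  0.02]
4 [-3.17  0.17]
5 [-3.94  0.38]
6 [-4.69  0.65]
7 [-5.42  0.98]
8 [-6.12  1.36]
```

View pics/sa1c.png

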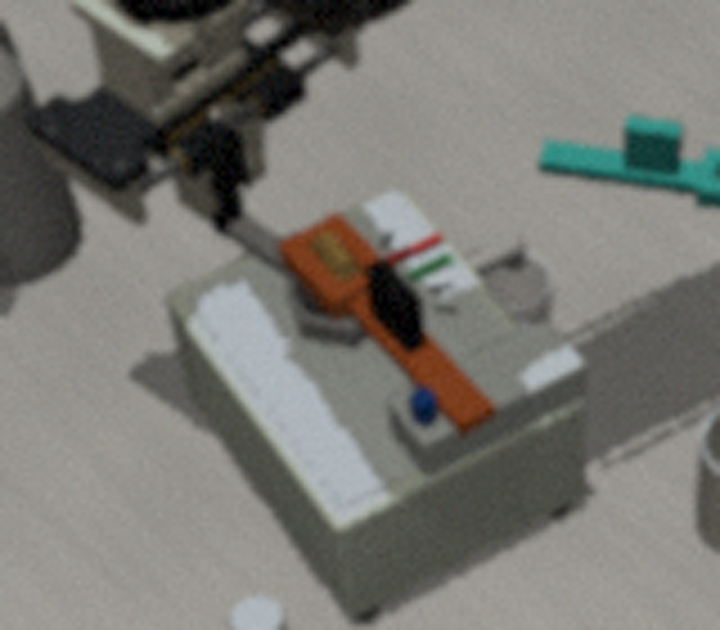

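```bash
python3 -m handwheel '[-0.79,-0.08,0,0,0,-0.08,-1.59,-0.06,0,0,0,-0.16,-2.39,0.02,0,0,0,-0.24,-3.17,0.17,0,0,0,-0.32,-3.17,0.17,0,0,0,-0.32]'; python3 arc.py; python3 -c "
from h import *
cap('scene','sa2');crop('sa2',180,120,340,260,4.5,'sa2c')"
```

```text
time_s: 22.25
tcp_pos: [0.5345, -0.3092, 0.1451]
eef_rot: [179.5, -0.2, -102.4]
contact_force: [2.9, 3.7, -2.3]
gripper_width: 0.0216
22.25 0.09939781196258632 -102.55246618328297 -102.40474262531698 F [ 2.9  3.7 -2.3] M [ 1.23 -1.14 -0.08]
tang F (ccw+) 2.0348630709125026 rad F -4.270354918756242
1 [-0.78  0.17]
2 [-1.53  0.43]
3 [-2.26  0.76]
4 [-2.96  1.14]
5 [-3.63  1.57]
6 [-4.26  2.06]
7 [-4.85  2.6 ]
8 [-5.4   3.18]
```

View pics/sa2c.png

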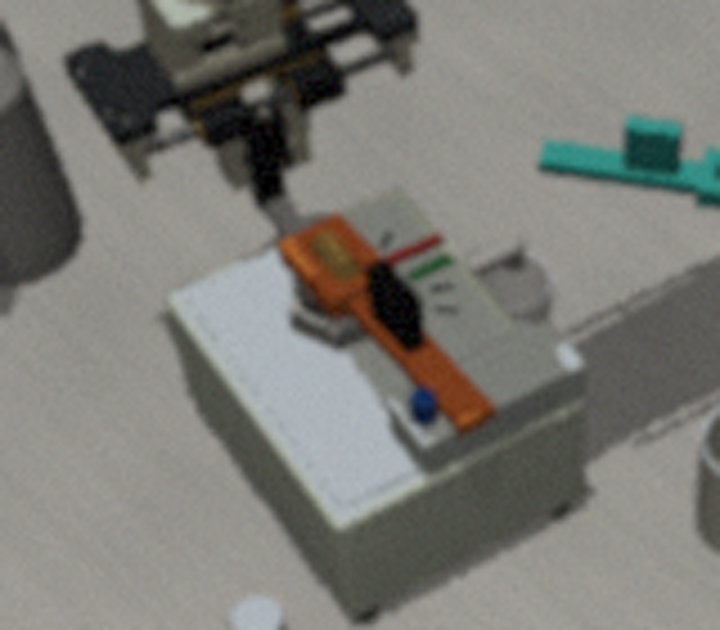

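```bash
python3 - <<'E'
from h import *
c=np.array([.5561,-.2122])
X=lambda x,y:('sa2',180+x/4.5-.3,120+y/4.5-.3)
def rep(n,q,z):
    p=atz(*q,z)[:2];d=c-p;print(n,z,p.round(4),'ang',np.degrees(np.arctan2(d[1],d[0])).round(2),'r',np.linalg.norm(d).round(4))
for z in (.111,.118,.125):
    rep('tip',X(441,240),z)
    a=atz(*X(441,240),z);b=atz(*X(388,261),z);d=b-a;print('  line yaw',np.degrees(np.arctan2(d[1],d[0])))
rep('greenout',X(452,261),.11);rep('greenin',X(411,276),.11)
print([pix('sa2',[*(c-.08*np.array([np.cos(np.radians(a)),np.sin(np.radians(a))])),.118]) for a in(-8.8,3.8)])
# calibrate pointer height: w9 vs scene0 tip
B=lambda x,y:('w9',330+x/3.6-.36,y/3.6-.36)
print('tip tri',tri(B(619,289),('scene0',200+452/6,150+116/6)))
rep('w9tip',B(619,289),.118)
# current key yaw in sa2: end of arm corners
E
```

```text
tip 0.111 [ 0.4742 -0.2139] ang 1.22 r 0.0819
  line yaw -13.959837608580813
tip 0.118 [ 0.4782 -0.2087] ang -2.6 r 0.078
  line yaw -13.959837608580585
tip 0.125 [ 0.4822 -0.2034] ang -6.81 r 0.0744
  line yaw -13.959837608580823
greenout 0.11 [ 0.4802 -0.1966] ang -11.63 r 0.0775
greenin 0.11 [ 0.5069 -0.2043] ang -9.12 r 0.0499
[array([280.06501481, 174.50314328]), array([276.161054  , 170.99413516])]
tip tri (array([ 0.48040726, -0.21740866,  0.12618941]), [np.float64(1.636847274640492), np.float64(1.6368472746406233)])
w9tip 0.118 [ 0.4783 -0.2196] ang 5.41 r 0.0782
```

```bash
python3 -m handwheel '[-0.39,0.08,0,0,0,-0.04,-0.78,0.17,0,0,0,-0.08,-0.78,0.17,0,0,0,-0.08]'; python3 arc.py
```

```text
time_s: 22.65
tcp_pos: [0.5282, -0.3075, 0.1451]
eef_rot: [179.5, -0.2, -106.7]
contact_force: [4.0, 3.1, -2.3]
gripper_width: 0.0215
22.65 0.09934042997163813 -106.33120271976435 -106.6941743950854 F [ 4.   3.1 -2.3] M [ 1.16 -1.84  0.02]
tang F (ccw+) 2.959733765412963 rad F -4.148555871934633
1 [-0.77  0.21]
2 [-1.5   0.53]
3 [-2.21  0.9 ]
4 [-2.88  1.32]
5 [-3.52  1.8 ]
6 [-4.12  2.33]
7 [-4.67  2.91]
8 [-5.18  3.53]
```

```bash
python3 -m handwheel '[-0.38,0.12,0,0,0,-0.04,-0.38,0.12,0,0,0,-0.04]'; python3 arc.py
```

```text
time_s: 22.9
tcp_pos: [0.527, -0.3069, 0.1451]
eef_rot: [179.8, -0.2, -108.8]
contact_force: [9.3, -1.1, -6.3]
gripper_width: 0.0215
22.9 0.09904400003420091 -107.10102623562516 -108.75023556596919 F [ 9.3 -1.1 -6.3] M [-0.02 -3.27  0.12]
tang F (ccw+) 9.208322452377757 rad F -1.7029030206719942
1 [-0.78  0.19]
2 [-1.5   0.52]
3 [-2.21  0.9 ]
4 [-2.87  1.34]
5 [-3.51  1.82]
6 [-4.1   2.36]
7 [-4.64  2.94]
8 [-5.14  3.57]
```

Travel has stalled and the force is climbing, which looks like the stop. One more small push to confirm.

```bash
python3 -m handwheel '[-0.6,0.15,0,0,0,0,-0.6,0.15,0,0,0,0]'; python3 arc.py|head -3;  python3 -c "
from h import *
cap('scene','sa3');crop('sa3',180,120,340,260,4.5,'sa3c')"
```

```text
time_s: 23.15
tcp_pos: [0.5257, -0.3065, 0.1452]
eef_rot: [-179.8, -0.2, -108.5]
contact_force: [15.8, -4.5, -13.1]
gripper_width: 0.0217
23.15 0.0990980297621895 -107.85145964663874 -108.45274188300363 F [ 15.8  -4.5 -13.1] M [-1.4  -5.65 -0.  ]
tang F (ccw+) 16.46044733165183 rad F -0.5837330346283123
1 [-0.77  0.21]
```

View pics/sa3c.png

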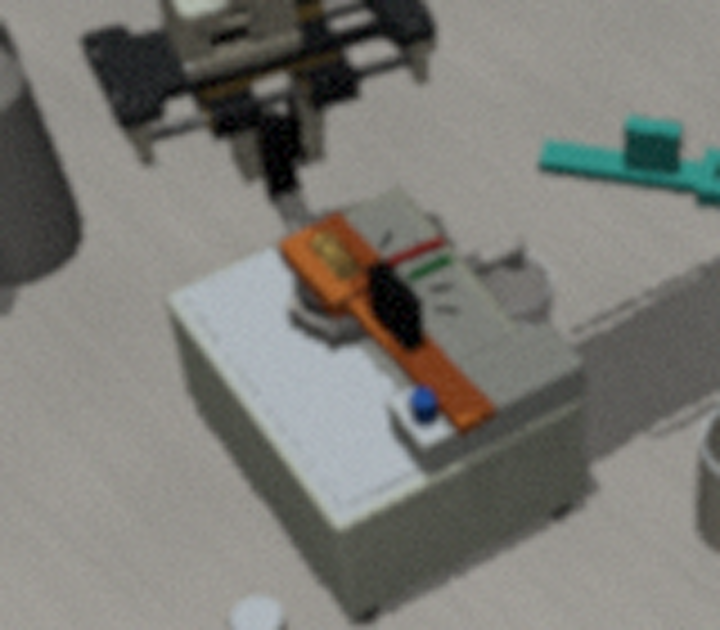

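Stop confirmed: 16 N tangential (1.6 N m) and the lever is not moving on. Relaxing, releasing the knob and rising.

```bash
python3 -m handwheel '[0.1,0,0,0,0,0,0.1,0,0,0,0,0]'; python3 -m handwheel '[0,0,0,0,0,0,0,0,0,0,0,0,0,0,0,0,0,0,0,0,0,0,0,0]' 90 15; python3 -m handwheel '[0,0,3,0,0,0,0,0,7,0,0,0,0,0,12,0,0,0,0,-1,15,0,0,0,0,-1,15,0,0,0]';python3 -c "
from h import *
s=cap('wrist','w15');cap('scene','s15');print(s['time_s'],s['tcp_pos'],s['eef_rot'],s['joints'])"
```

```text
time_s: 23.45
tcp_pos: [0.5281, -0.3072, 0.145]
eef_rot: [-179.8, -0.2, -108.3]
contact_force: [6.1, -1.6, -5.1]
gripper_width: 0.0218
time_s: 23.85
tcp_pos: [0.5277, -0.3073, 0.1451]
eef_rot: [-179.8, -0.2, -108.3]
contact_force: [-0.2, 0.1, 0.2]
gripper_width: 0.0482
time_s: 24.35
tcp_pos: [0.5292, -0.319, 0.3011]
eef_rot: [-179.3, -0.3, -108.2]
contact_force: [0.1, -0.4, -0.4]
gripper_width: 0.0569
24.35 [ 0.52921459 -0.31898312  0.3011345 ] [-179.29690376   -0.29777585 -108.24512839] [-12.76237695  12.58161805  -0.89384687   0.37493949 -75.85338397
  -5.57043198]
```

View pics/w15.png

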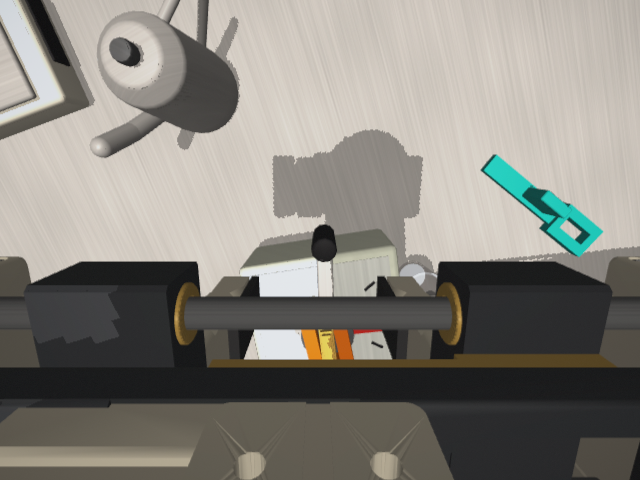

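```bash
python3 -m handwheel '[0.5,5,1,0,0,0.1,1,10,1,0,0,0.2,2,15,1,0,0,0.2,2.5,20,1,0,0,0.2,4,25,1,0,0,0.2,6,27,1,0,0,0.2,6,27,1,0,0,0.2,6,27,1,0,0,0.2]';python3 -c "
from h import *
s=cap('wrist','w16');print(s['time_s'],s['tcp_pos'],s['eef_rot'],s['joints'])
crop('w16',200,0,460,260,3,'w16c')"
```

```text
time_s: 25.25
tcp_pos: [0.5869, -0.0465, 0.304]
eef_rot: [-179.9, -0.3, -96.7]
contact_force: [-0.4, -0.4, -0.1]
gripper_width: 0.0568
25.25 [ 0.58690158 -0.04653385  0.30404926] [-179.9045369    -0.25898871  -96.721257  ] [ 14.66669562  10.09297178  -3.62353943   0.2840608  -76.28921006
 -21.45507917]
```

View pics/w16c.png

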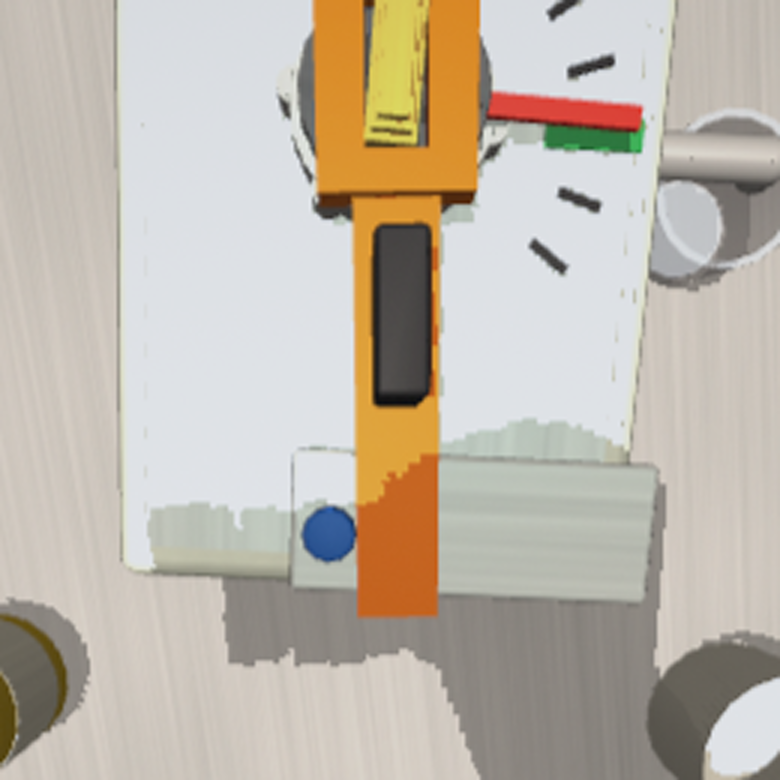

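```bash
python3 - <<'E'
from h import *
f='w16'
C=lambda x,y:(200+x/3-.33,y/3-.33)
def yw(a,b,z):
    p,q=atz(f,*C(*a),z),atz(f,*C(*b),z);d=p-q;return np.degrees(np.arctan2(d[1],d[0])).round(2)
c=np.array([.5561,-.2122])
for n,a,b,z in [('red upper edge',(489,93),(640,105),.12),('red lower',(489,118),(640,130),.12),('green upper',(547,125),(640,127),.11),('green lower',(547,150),(641,152),.11),('boxfront',(675,0),(628,460),.11),('key L',(354,200),(358,615),.152),('key R',(440,200),(438,615),.152),('ledge top',(295,448),(657,465),.142),('ledge bot',(294,586),(642,601),.142)]: print(n,yw(a,b,z))
for z in(.115,.12,.125): 
    p=atz(f,*C(641,117.5),z)[:2];d=c-p;print('tip from axis',np.degrees(np.arctan2(d[1],d[0])),np.linalg.norm(d))
p=atz(f,*C(594,139),.11)[:2];d=c-p;print('green from axis',np.degrees(np.arctan2(d[1],d[0])))
g=np.mean([atz(f,*C(*q),.193) for q in[(374,224),(432,224),(428,396),(375,399)]],0);print('grip top',g)
print(atz(f,*C(396,616),.152))
E
```

```text
red upper edge -10.75
red lower -10.77
green upper -7.8
green lower -7.79
boxfront -99.1
key L -96.06
key R -95.83
ledge top -9.27
ledge bot -9.12
tip from axis -6.765698499915217 0.07456661085578206
tip from axis -7.942591992733175 0.07335101760365338
tip from axis -9.15861705865202 0.07216740737215517
green from axis -10.824555374032458
grip top [ 0.56315907 -0.14678824  0.193     ]
[ 0.57149004 -0.06850997  0.152     ]
```

The arm is braced against the post (330,532 in the crop) and the pointer is at the mark within measurement (about ±2°). Key yaw is 84° and the grip is at (0.563, −0.147). Going to regrasp it.

```bash
python3 -m handwheel '[-1,-4,0,0,0,0.008,-2,-8,-2,0,0,0.008,-2.4,-10,-5,0,0,0.008,-2.4,-10,-8,0,0,0.008,-2.4,-10,-9.5,0,0,0.008,-2.4,-10,-9.5,0,0,0.008]' 130 30;python3 -c "
from h import *
s=cap('wrist','w17');print(s['time_s'],s['tcp_pos'],s['eef_rot'])
crop('w17',200,60,440,320,3,'w17c')"
```

```text
time_s: 25.9
tcp_pos: [0.5602, -0.1486, 0.2068]
eef_rot: [179.8, -0.3, -96.5]
contact_force: [-0.8, 0.4, -0.8]
gripper_width: 0.0428
25.9 [ 0.5601649  -0.14857504  0.20680859] [179.837276    -0.27213664 -96.46603671]
```

View pics/w17c.png

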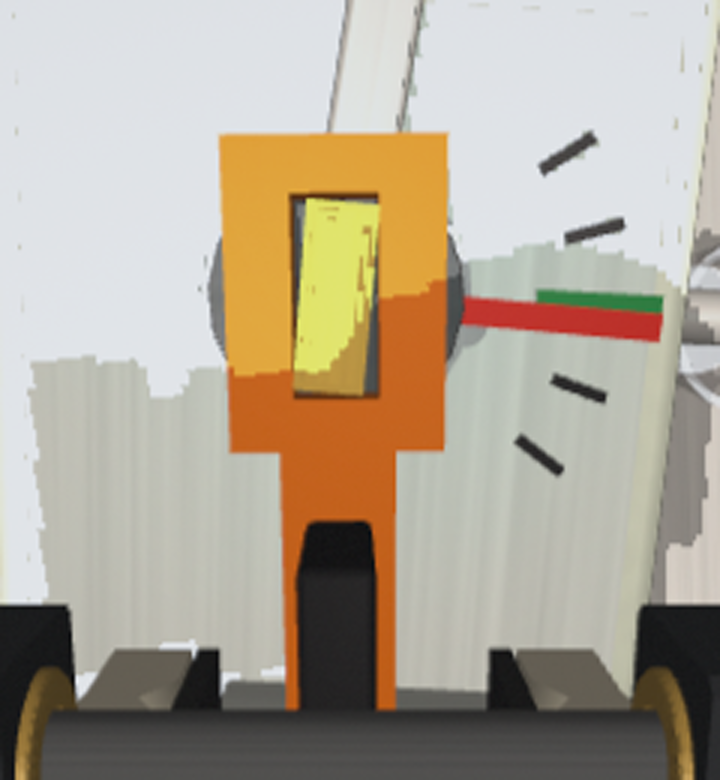

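```bash
python3 - <<'E'
from h import *
f='w17'
C=lambda x,y:(200+x/3-.33,60+y/3-.33)
def yw(a,b,z):
    p,q=atz(f,*C(*a),z),atz(f,*C(*b),z);d=p-q;return np.degrees(np.arctan2(d[1],d[0])).round(2)
c=np.array([.5561,-.2122])
cc=atz(f,*C(337,297),.142)[:2]; print('collar here',cc)
print('red',yw((463,297),(662,314),.12),yw((463,324),(660,342),.12),'green',yw((537,290),(663,298),.11),'key',yw((281,452),(287,710),.152),yw((396,452),(395,710),.152),'brass L',yw((306,197),(294,372),.168))
for z in(.115,.12,.125): 
    p=atz(f,*C(661,328),z)[:2];d=c-p;print('tip from axis',np.degrees(np.arctan2(d[1],d[0])),np.linalg.norm(d))
E
```

```text
collar here [ 0.55586923 -0.21234786]
red -11.15 -11.51 green -9.93 key -96.05 -96.08 brass L -101.17
tip from axis -11.61678997366254 0.07589715961589788
tip from axis -11.607799052268915 0.07442893590311234
tip from axis -11.598446273793744 0.07296071409684696
```

```bash
python3 -m handwheel '[0.3,0.1,0,0,0,0.007,0.3,0.1,-1.5,0,0,0.007,0.3,0.1,-3,0,0,0.007,0.3,0.1,-4.1,0,0,0.007,0.3,0.1,-4.4,0,0,0.007,0.3,0.1,-4.4,0,0,0.007]'; python3 -m handwheel '[0,0,0,0,0,0,0,0,0,0,0,0,0,0,0,0,0,0,0,0,0,0,0,0,0,0,0,0,0,0,0,0,0,0,0,0]' 255 40;python3 -c "
from h import *
s=cap('wrist','w18');print(s['time_s'],s['tcp_pos'],s['eef_rot'])
crop('w18',200,60,440,320,3,'w18c')"
```

```text
time_s: 26.55
tcp_pos: [0.5646, -0.1475, 0.1649]
eef_rot: [180.0, -0.3, -96.0]
contact_force: [0.1, -0.1, 0.6]
gripper_width: 0.0431
time_s: 27.15
tcp_pos: [0.5634, -0.1474, 0.1651]
eef_rot: [179.9, -0.3, -96.0]
contact_force: [-5.0, 1.8, 4.1]
gripper_width: 0.0138
27.15 [ 0.56339361 -0.14741607  0.16513406] [179.87911465  -0.30156475 -96.00152389]
```

View pics/w18c.png

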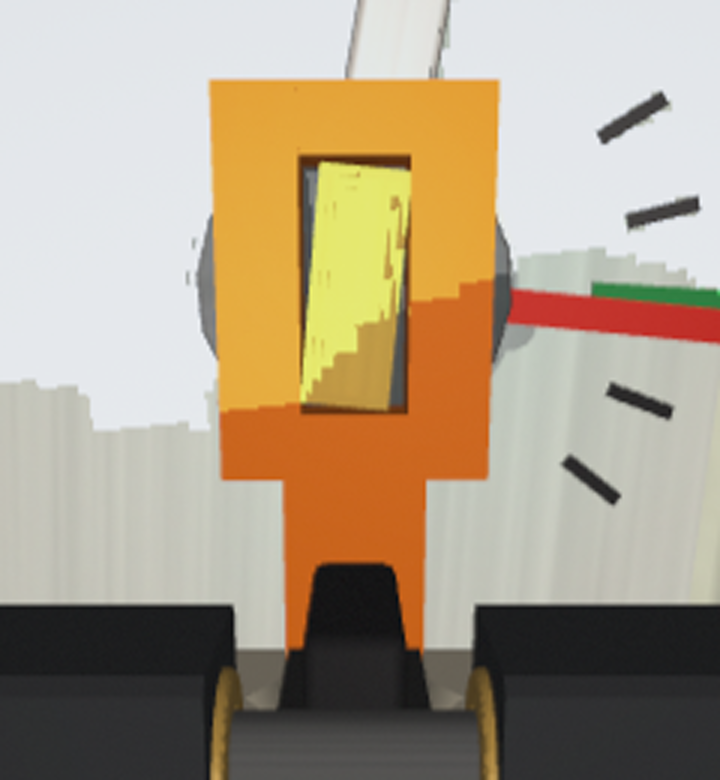

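```bash
python3 - <<'E'
from h import *
f='w18'
C=lambda x,y:(200+x/3-.33,60+y/3-.33)
def yw(a,b,z):
    p,q=atz(f,*C(*a),z),atz(f,*C(*b),z);d=p-q;return np.degrees(np.arctan2(d[1],d[0])).round(2)
print('red',yw((513,290),(718,312),.12),yw((513,320),(718,343),.12),'green',yw((593,283),(718,292),.11),'brass',yw((319,163),(304,380),.168),yw((411,170),(391,408),.168))
c=np.array([.5561,-.2122])
for x,y,z,n in[(615,316,.12,'red'),(718,327.5,.12,'redtip')]:
    d=c-atz(f,*C(x,y),z)[:2];print(n,np.degrees(np.arctan2(d[1],d[0])),np.linalg.norm(d))
E
```

```text
red -11.87 -12.18 green -9.92 brass -100.6 -100.29
red -11.495915955906602 0.04966041612610242
redtip -11.674685443630118 0.06946587316836812
```

With the key gripped, the pointer reads about 2° past the mark (−11.5° against about −9.3°). I'll ease it back about 2° with the key before lifting.

```bash
python3 -m handwheel '[-0.06,0.01,0,0,0,0.01,-0.12,0.02,0,0,0,0.02,-0.18,0.02,0,0,0,0.03,-0.23,0.03,0,0,0,0.035,-0.23,0.03,0,0,0,0.035]';python3 -c "
from h import *
s=cap('wrist','w19');print(s['time_s'],s['tcp_pos'],s['eef_rot'])
crop('w19',200,60,440,320,3,'w19c')"
```

```text
time_s: 27.7
tcp_pos: [0.5611, -0.1472, 0.1651]
eef_rot: [179.9, -0.3, -94.0]
contact_force: [0.0, -0.5, -0.5]
gripper_width: 0.0139
27.7 [ 0.56111996 -0.14719919  0.16514346] [179.88774815  -0.30653762 -93.98285338]
```

View pics/w19c.png

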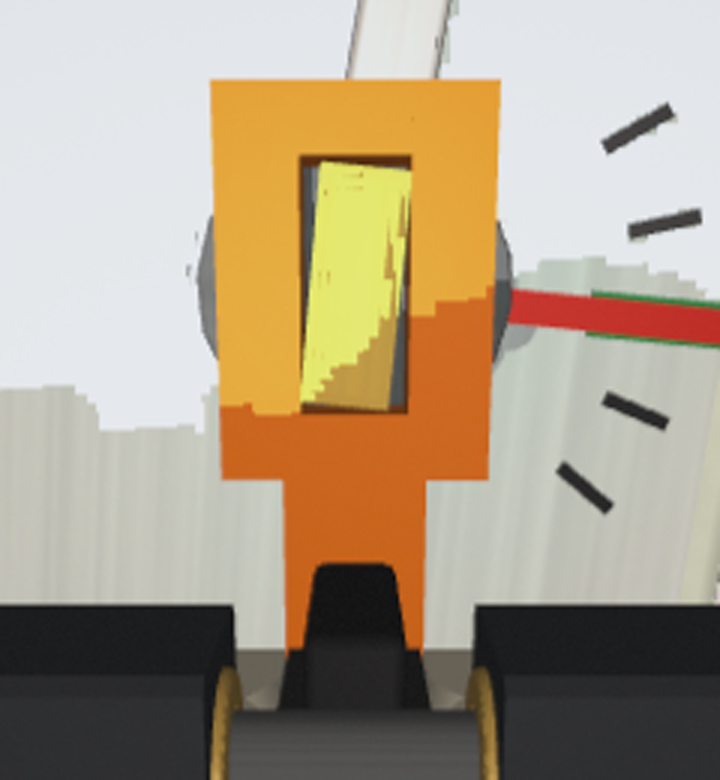

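The pointer now lies squarely over the green mark, visible as a thin rim on both sides. I'll take the load off the flats by turning the key back within its play, then lift straight up.

```bash
python3 -m handwheel '[0.08,-0.01,0,0,0,-0.012,0.14,-0.01,0,0,0,-0.022,0.14,-0.01,0,0,0,-0.022]'; python3 -m handwheel '[0,0,0.4,0,0,0,0,0,0.9,0,0,0,0,0,1.5,0,0,0,0,0,2.2,0,0,0,0,0,3,0,0,0,0,0,4,0,0,0,0,0,6,0,0,0,0,0,6,0,0,0]';python3 -c "
from h import *
s=cap('wrist','w20');print(s['time_s'],s['tcp_pos'],s['eef_rot'])
crop('w20',200,60,440,320,3,'w20c')"
```

```text
time_s: 28.05
tcp_pos: [0.5626, -0.1472, 0.1651]
eef_rot: [179.9, -0.3, -95.3]
contact_force: [-0.1, 0.4, 1.0]
gripper_width: 0.0135
time_s: 28.85
tcp_pos: [0.5643, -0.1475, 0.2286]
eef_rot: [-179.8, -0.3, -95.3]
contact_force: [-0.1, -0.1, -0.8]
gripper_width: 0.014
28.85 [ 0.56430452 -0.14745551  0.22858422] [-179.81899436   -0.314869    -95.25308717]
```

View pics/w20c.png

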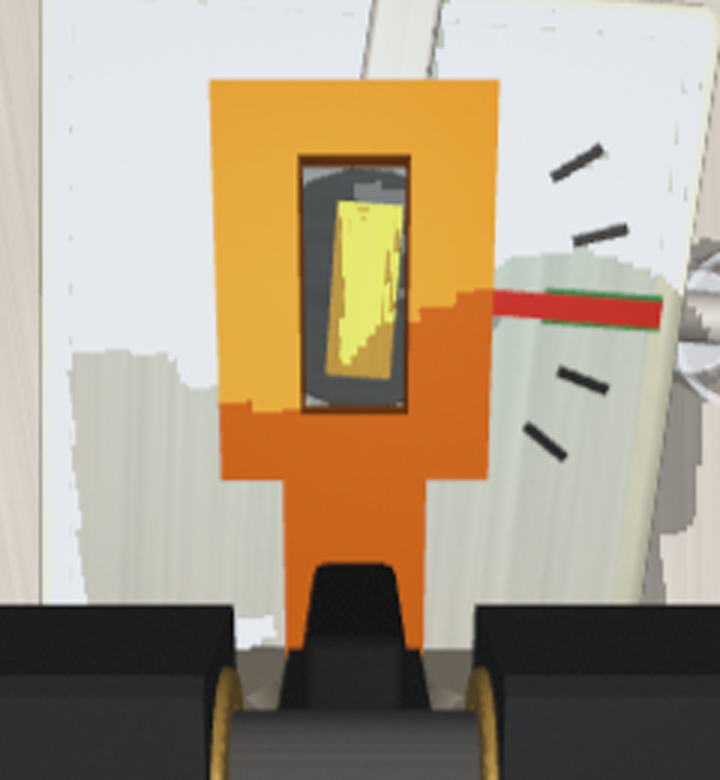

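Key is off and the pointer is still on the mark. Carrying it back to the tray.

```bash
python3 -m handwheel '[0,0,4,0,0,0,0,1,8,0,0,0,0,5,9,0,0,-0.14,0,9,9,0,0,-0.28,0,13,9,0,0,-0.42,0,17,9,0,0,-0.56,0,21,9,0,0,-0.7,-1,25,9,0,0,-0.84]'; python3 -m handwheel '[0,4,0,0,0,-0.14,0,7,0,0,0,-0.28,0,8,0,0,0,-0.42,0,8,0,0,0,-0.54,0,8,0,0,0,-0.54,0,8,0,0,0,-0.54]'; python3 -c "
from h import *
s=cap('wrist','w21');print(s['time_s'],s['tcp_pos'],s['eef_rot'],s['joints'])"
```

```text
time_s: 29.7
tcp_pos: [0.5534, 0.1045, 0.3158]
eef_rot: [-179.9, -0.4, -143.7]
contact_force: [0.7, -0.4, -2.8]
gripper_width: 0.0138
time_s: 30.3
tcp_pos: [0.5532, 0.1843, 0.3152]
eef_rot: [-179.9, -0.4, -174.5]
contact_force: [-1.1, 0.4, -2.5]
gripper_width: 0.0138
30.3 [0.55321785 0.18432517 0.31520799] [-179.93220741   -0.39919617 -174.48906778] [  37.52490643    9.61887788   -2.60857838   -0.15749824  -78.14701286
 -121.98088398]
```

View pics/w21.png

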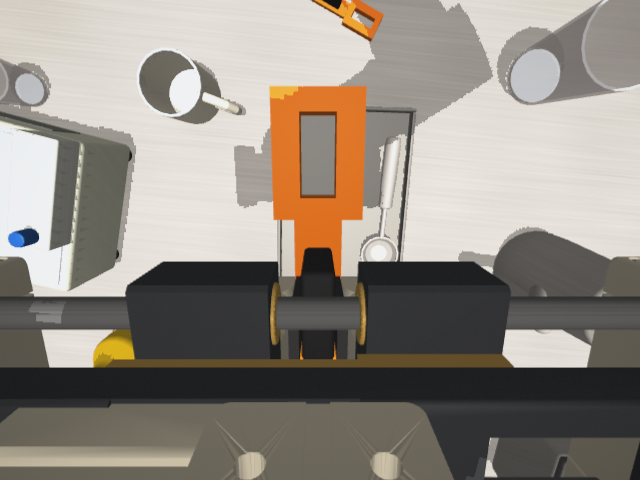

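```bash
python3 -m handwheel '[-0.35,0.35,-4,0,0,-0.01,-0.35,0.35,-8.5,0,0,-0.01,-0.35,0.35,-13,0,0,-0.01,-0.35,0.35,-17,0,0,-0.01,-0.35,0.35,-21,0,0,-0.01,-0.35,0.35,-24.5,0,0,-0.01,-0.35,0.35,-26,0,0,-0.01,-0.35,0.35,-26,0,0,-0.01]'; python3 -c "
from h import *
s=cap('wrist','w22');print(s['time_s'],s['tcp_pos'],s['eef_rot'])"
```

```text
time_s: 31.15
tcp_pos: [0.5484, 0.1862, 0.0528]
eef_rot: [-179.8, -0.6, -175.0]
contact_force: [-1.3, 0.4, -2.5]
gripper_width: 0.0139
31.15 [0.54835487 0.18617892 0.05277555] [-179.79995546   -0.63478094 -175.03148139]
```

View pics/w22.png

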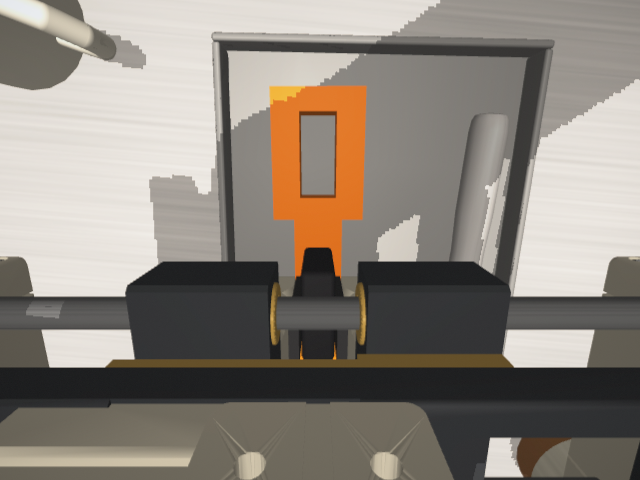

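Clear of the rim and parallel to the tray. Lowering gently.

```bash
python3 -m handwheel '[0.1,0.1,-0.6,0,0,0,0.1,0.1,-1.2,0,0,0,0.1,0.1,-1.7,0,0,0,0.1,0.1,-2.1,0,0,0,0.1,0.1,-2.3,0,0,0]'; python3 -m handwheel '[0,0,-0.1,0,0,0,0,0,-0.2,0,0,0]'
```

```text
time_s: 31.7
tcp_pos: [0.5504, 0.1878, 0.0314]
eef_rot: [-179.9, -0.5, -175.0]
contact_force: [-0.3, -0.3, -2.0]
gripper_width: 0.0139
time_s: 31.9
tcp_pos: [0.5505, 0.1879, 0.0294]
eef_rot: [-179.9, -0.5, -175.0]
contact_force: [-0.1, 0.2, -1.8]
gripper_width: 0.0137
```

```bash
python3 -m handwheel '[0,0,-0.1,0,0,0,0,0,-0.2,0,0,0,0,0,-0.2,0,0,0]'; python3 -m handwheel '[0,0,-0.1,0,0,0,0,0,-0.1,0,0,0]'
```

```text
time_s: 32.2
tcp_pos: [0.5505, 0.1879, 0.0274]
eef_rot: [-179.9, -0.5, -175.0]
contact_force: [-1.2, -0.0, -2.3]
gripper_width: 0.0139
time_s: 32.4
tcp_pos: [0.5506, 0.188, 0.0271]
eef_rot: [-179.9, -0.5, -175.0]
contact_force: [-2.6, -0.3, 4.9]
gripper_width: 0.0137
```

```bash
python3 -m handwheel '[0,0,0,0,0,0,0,0,0,0,0,0,0,0,0,0,0,0,0,0,0,0,0,0]' 130 20; python3 -m handwheel '[0,0,2,0,0,0,0,0,6,0,0,0,0,0,11,0,0,0,3,0,16,0,0,0,7,0,20,0,0,0,8,0,22,0,0,0,8,0,22,0,0,0]'; python3 -c "
from h import *
s=cap('wrist','w23');cap('scene','s23');cap('top','t23');print(s['time_s'],s['tcp_pos'],s['eef_rot'])
crop('t23',350,170,475,300,4,'t23c')"
```

```text
time_s: 32.8
tcp_pos: [0.5507, 0.188, 0.0271]
eef_rot: [-179.9, -0.5, -175.0]
contact_force: [-0.2, -0.8, -1.2]
gripper_width: 0.0395
time_s: 33.5
tcp_pos: [0.6347, 0.1884, 0.2517]
eef_rot: [-180.0, -0.0, -175.0]
contact_force: [-0.4, 0.0, -1.6]
gripper_width: 0.0425
33.5 [0.634664   0.18842623 0.25170477] [-1.79974658e+02 -2.93740726e-02 -1.75027988e+02]
```

View pics/w23.png

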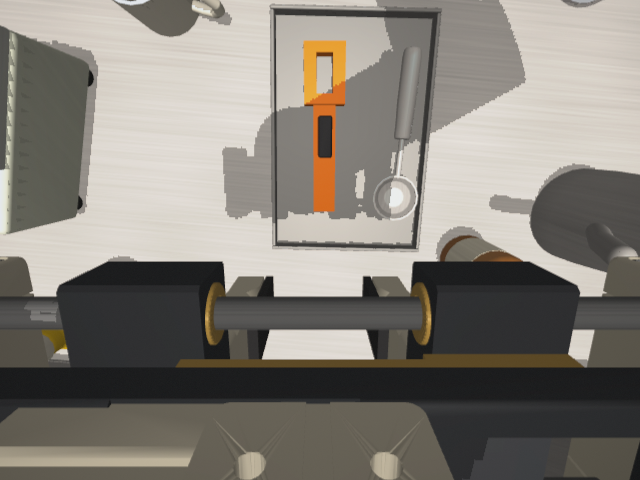

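View pics/s23.png

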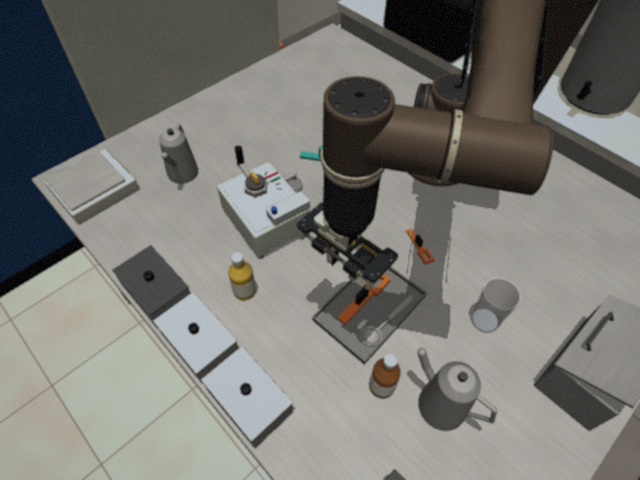

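View pics/t23c.png

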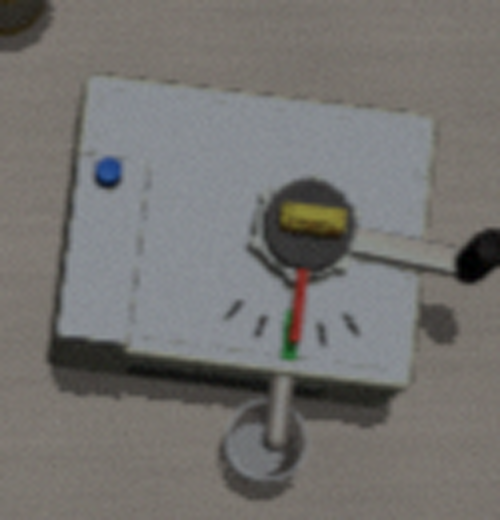

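```bash
python3 - <<'E'
from h import *
crop('t23',455,210,495,250,12,'t23k');crop('s23',215,140,320,230,7,'s23k')
f='w20'
C=lambda x,y:(200+x/3-.33,60+y/3-.33)
def yw(a,b,z):
    p,q=atz(f,*C(*a),z),atz(f,*C(*b),z);d=p-q;return np.degrees(np.arctan2(d[1],d[0])).round(2)
print('after lift: red',yw((495,290),(661,298),.12),yw((495,315),(659,329),.12),'green',yw((545,288),(660,297),.11),'lever L/R',yw((377,0),(364,76),.125)  if 0 else '')
K,E=ld(f)
for y in (76.,):pass
a=[(375,0),(438,0)];b=[(362,78),(429,76)]
m1=atz(f,*C(406.5,0),.127);m2=atz(f,*C(395.5,77),.127);d=m1-m2;print('lever dir',np.degrees(np.arctan2(d[1],d[0])))
c=np.array([.5561,-.2122]);d=m1[:2]-c;print(np.degrees(np.arctan2(d[1],d[0])))
f='w18';m1=atz(f,*C(404,0),.127);d=m1[:2]-c;print('w18 lever',np.degrees(np.arctan2(d[1],d[0])))
print('knob t23',[ (atz('t23',350+492/4,170+246/4,.181)[:2]-c)])
d=atz('t23',350+492/4,170+246/4,.181)[:2]-c;print(np.degrees(np.arctan2(d[1],d[0])),np.linalg.norm(d))
E
```

```text
after lift: red -7.87 -9.94 green -9.53 lever L/R 
lever dir -103.43756233879465
-103.8628064985156
w18 lever -106.05155964607913
knob t23 [array([-0.02574093, -0.09862099])]
-104.62833413156368 0.10192495155761166
```

View pics/s23k.png

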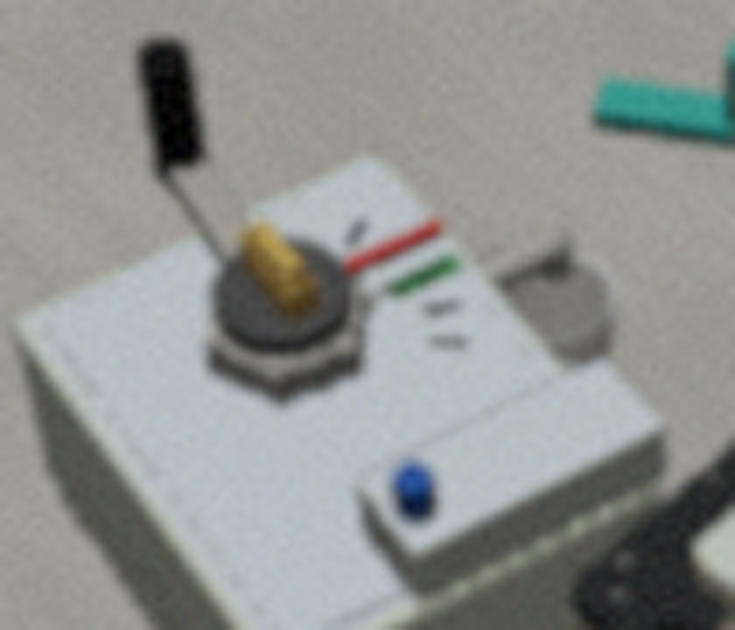

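View pics/t23k.png

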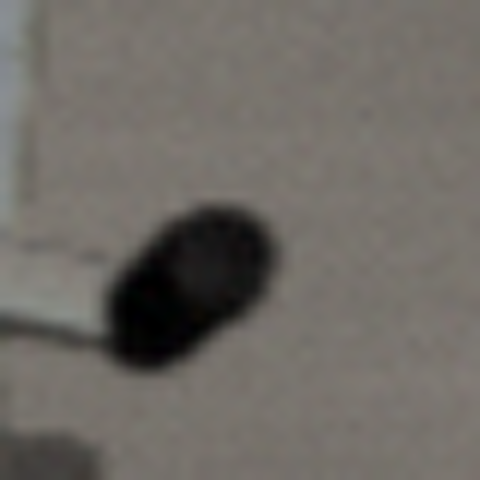

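The lever and pointer turned back together (about 2.1° and 2.2°), so the nut stayed tight. The key is flat in its tray and the robot is clear, so I'm handing in.

```bash
python3 -c "
from plant import r
print(r.close_job())"
```

```text
the job is handed in; nothing more can be done
None
```

I did the job in the order asked and handed it in at about 33.5 s: the nut is tight, the pointer is at the green mark and the key is back in its tray.

**What I did**
- I regrasped the key turned half a turn, because the first grasp would have needed joint 6 past its range at the unit. Setting it down for that peaked at about 57 N on the wrist and moved the key about 6 mm. The tray did not move.
- I fitted the key over the brass head with its arm on the ledge.
- I swung the lever clockwise about 73° until it stalled at 16 N (about 1.6 N m), with the arm braced on the post.
- The pointer then read about 2° past the mark, which is within the key's play. I eased the stem back with the key before lifting it off and laying it in the tray.

**Last checks**
- **Pointer:** the wrist view after lifting showed it squarely over the mark. Its two edges read −7.9° and −9.9°, and the mark −9.5°. In the scene camera it looks slightly short, which I put down to parallax because the pointer stands above the mark.
- **Nut:** lever and pointer turned back by about the same angle (2.1° and 2.2°), so the nut should still be tight. I did not load it again.
- **Key and surroundings:** the key lies flat near its start place in the tray and the gripper is clear. The spoon, unit and bystanders look undisturbed.

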